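# Clamp the sample jars in the bench shaker

## Task

Load the shaker: the blue splash cover has to come off and the red clamp knob has to be loosened so that the sliding jaw can be drawn back. Stand all the brown sample jars upright in one row in the bed, slide the jaw up so that the row is held snugly with no gaps between stop and jaw, turn the knob fully tight, and put the cover back, seated flat on its two pins. Leave the other things on the bench where they are.

Things in the scene. Friction and masses are not known exactly. Their poses are not given: they have to be found in the camera images.
- shaker: The shaker, fixed to the bench: a white-and-blue block 110 mm wide, 380 mm long. On it an end wall (stop), a bed for jars, a bridge over the bed's other end and a sliding jaw with clamp knob. Origin on the bench below the stop's face; axes as at stop_face. The bridge stands at y = -178 to -194 mm, 100 mm wide, 70 mm high over the bed's floor; jaw and arm pass below it
- stop_face (a point): Centre of the stop's face at the height of the bed's floor, 30 mm above the bench. z up; the bed runs from here along -y, x is across it. The bed is 60 mm wide between two lips 5 mm thick and 10 mm high; the jars stand in it in one row on x = 0. The stop wall is 70 mm high over the floor, 100 mm wide, 24 mm thick (y = 0 to +24 mm)
- jaw_face (a point): Middle of the sliding jaw's face (turned to the stop) at the height of the bed's floor; axes as at stop_face. The jaw is an aluminium plate 56 mm wide, 12 mm thick, its top 49 mm above the floor. A low arm joins it to a block with a round column (26 mm thick) that carries the red clamp knob; all these slide together. The jars are held between jaw and stop
- carriage (a joint): travel of jaw, column and knob in m: 0 with the jaw 95 mm from the stop, up to 0.08 with the jaw 175 mm from the stop (fully open). With the knob loose it slides with about 2 N and stays where it is left; with the knob tight it does not move
- knob (a joint): turn of the red clamp knob in rad: 0 fully loose, 1.5 at its tight end stop; grows clockwise seen from above. The brake is free below about 0.8 and holds firmly above 1.2. It turns with 0.1 to 0.2 N m and stays where it is left
- knob_grip (a point): Centre of the red clamp knob's upright grip bar, on the knob's axis, 135 mm from the jaw's face away from the stop, 104 mm above the bed's floor. The bar is 46 mm long, 14 mm thick, 34 mm high, along this frame's x, which turns with the knob: at joint 0 it lies across the bed (along x of stop_face), at 1.5 along the bed. The carriage can be slid by this bar
- cover_seat (a point): Where the centre of the cover's underside lies when it is seated: 87 mm from the stop's face towards the jaw, 70 mm above the bed's floor; axes as at stop_face. Two upright steel pins with tapered tips, 9 mm thick, stand 14 mm above this height on x = 0 at y = +99 mm (on the stop wall) and y = -99 mm (on the bridge) of this frame
- cover_grip (a point): Centre of the handle bar of the loose blue splash cover, 31 mm above the cover's underside. The cover is a plate 96 mm (x) by 226 mm (y), 6 mm thick, 0.22 kg, with a square 14 mm hole 99 mm from its centre at either end for the pins (fits either way round). The black bar is 16 mm thick (x), 70 mm long (y), 14 mm high, 18 mm above the plate. At the start the cover is seated
- cover: the blue splash cover itself; origin at the centre of the plate's underside. To the left of the shaker stands a black computer case, its front at x = 0.57 m from y = 0.22 m leftwards, its top 200 mm above the bench: carry things over or clear of it
- jar1_mid (a point): Centre of sample jar 1: upright brown jar with paper label and white screw cap, a straight cylinder 50 mm across and 62 mm tall, 0.08 to 0.17 kg (this point is 31 mm above its foot); None if that jar is absent today
- jar2_mid (a point): Centre of sample jar 2: upright brown jar with paper label and white screw cap, a straight cylinder 50 mm across and 62 mm tall, 0.08 to 0.17 kg (this point is 31 mm above its foot); None if that jar is absent today
- jar3_mid (a point): Centre of sample jar 3: upright brown jar with paper label and white screw cap, a straight cylinder 50 mm across and 62 mm tall, 0.08 to 0.17 kg (this point is 31 mm above its foot); None if that jar is absent today
- jar4_mid (a point): Centre of sample jar 4: upright brown jar with paper label and white screw cap, a straight cylinder 50 mm across and 62 mm tall, 0.08 to 0.17 kg (this point is 31 mm above its foot); None if that jar is absent today
- jar1: sample jar 1 itself; origin at the centre of its foot
- jar2: sample jar 2 itself; origin at the centre of its foot
- jar3: sample jar 3 itself; origin at the centre of its foot
- jar4: sample jar 4 itself; origin at the centre of its foot
- by_beaker: small empty clear glass beaker, 46 mm across, 60 mm tall, standing on the front part of the bench; not part of the job; origin at its underside
- by_timer: white bench timer, 31 x 64 x 58 mm, at the left; not part of the job; origin at its underside
- by_tape_2: flat roll of black tape, 64 mm across, 19 mm high, at the left; not part of the job; origin at its underside
- by_sticky_pad: yellow pad of sticky notes, 72 x 50 x 13 mm, at the right; not part of the job; origin at its underside
- by_wash_bottle: white wash bottle with a red spout, 226 mm tall, at the far right; not part of the job; origin at its underside
- by_vial_box: blue vial box with clear lid, 97 x 124 x 51 mm, at the far left; not part of the job; origin at its underside

How it is judged (in metres and radians):
On the way, in this order (a step that is already met when the one before it is completed fails the run):
1. the clamp knob is turned loose (value of joint knob below 0.6 rad), for 0.2 s.
2. all jars that are there stand upright in the shaker's bed (x of jar1_mid in the frame of stop_face between -0.009 and 0.009 m and y of jar1_mid in the frame of stop_face between -0.16 and -0.02 m and z of jar1_mid in the frame of stop_face between 0.026 and 0.036 m and angle between each of jar1_mid, jar2_mid, jar3_mid, jar4_mid's own z axis and vertical below 0.1 rad and x of jar2_mid in the frame of stop_face between -0.009 and 0.009 m and y of jar2_mid in the frame of stop_face between -0.16 and -0.02 m and z of jar2_mid in the frame of stop_face between 0.026 and 0.036 m and x of jar3_mid in the frame of stop_face between -0.009 and 0.009 m and y of jar3_mid in the frame of stop_face between -0.16 and -0.02 m and z of jar3_mid in the frame of stop_face between 0.026 and 0.036 m and x of jar4_mid in the frame of stop_face between -0.009 and 0.009 m and y of jar4_mid in the frame of stop_face between -0.16 and -0.02 m and z of jar4_mid in the frame of stop_face between 0.026 and 0.036 m), for 0.2 s.
3. the jaw holds the row of jars snugly against the stop and the knob is tight (all of step 2 and (distance between jar1_mid and jar2_mid below 0.0555 m or distance between jar1_mid and jar3_mid below 0.0555 m or distance between jar1_mid and jar4_mid below 0.0555 m) and (distance between jar2_mid and jar1_mid below 0.0555 m or distance between jar2_mid and jar3_mid below 0.0555 m or distance between jar2_mid and jar4_mid below 0.0555 m) and (distance between jar3_mid and jar1_mid below 0.0555 m or distance between jar3_mid and jar2_mid below 0.0555 m or distance between jar3_mid and jar4_mid below 0.0555 m) and (distance between jar4_mid and jar1_mid below 0.0555 m or distance between jar4_mid and jar2_mid below 0.0555 m or distance between jar4_mid and jar3_mid below 0.0555 m) and y of any of jar1_mid, jar2_mid, jar3_mid, jar4_mid in the frame of stop_face above -0.03 m and y of any of jar1_mid, jar2_mid, jar3_mid, jar4_mid in the frame of jaw_face below 0.03 m and value of joint knob above 1.2 rad), for 0.2 s.
At the end, for the whole second after the job is handed in: All jars upright in the bed in one row: gaps between jars under 5.5 mm, a jar within 5 mm of the stop and one within 5 mm of the jaw; knob beyond 1.2 rad (tight); cover level on both pins, within 5 mm of its seat sideways and 3 mm in height; all at rest (all of step 3 and x of cover_grip in the frame of cover_seat between -0.005 and 0.005 m and y of cover_grip in the frame of cover_seat between -0.005 and 0.005 m and z of cover_grip in the frame of cover_seat between 0.028 and 0.034 m and angle between cover_grip's own z axis and vertical below 0.04 rad and angle between the x axis of cover_grip and the x axis of cover_seat, either way round below 0.08 rad and linear speed of each of jar1, jar2, jar3, jar4, cover below 0.02 m/s); the robot touches nothing.
It fails at once if one of the other things on the bench is moved more than 3 cm (distance of any of by_beaker, by_timer, by_tape_2, by_sticky_pad, by_wash_bottle, by_vial_box from where it was at the start of the episode above 0.03 m).
Of jar1, jar2, jar3, jar4 only 2 to 3 are there at a start; the rules pass over those that are not, and their reading is None.
At some moment in a run one of jar1, jar2, jar3, jar4 may be knocked a few centimetres aside while the robot is not near it.
Once in a run the grip may slacken for a moment while it holds something.
It also fails if it takes over 208 s, if anything falls off the work surface, if the arm or the gripper's body presses on something with over 40 N, if the wrist force passes 120 N, or if a joint passes its speed limit or range.

## Robot

A 6-joint arm with a two-finger parallel gripper is mounted at the origin on a cart in front of the work surface, level with it; the furniture and walls round the work are solid. World frame = base frame: x ahead of the robot, y to its left, z up, the work surface at z = 0. Lengths are in m, angles in degrees, forces in N, time in s.
With the tool pointing down it reaches from about 0.325 to 0.875 m from the base axis. Payload 4.4 kg.
Tool frame: the origin (TCP) lies midway between the tips of the shut fingers; the grasp point (between the pads) lies 19 mm behind it; z points along the fingers, y is the line along which they close (so a half turn about z gives the same grasp; the last joint's range is limited). The gripper opens to 85 mm and grips with 20 to 120 N. Pads are 22 mm wide; open, the fingers measure 114 mm over their backs; the gripper's body (76 mm by 85 mm) begins 54 mm behind the grasp point. The pads swing forward as they close: fully open they stand 13 mm farther back than shut.
Start: joints at [66.377, 11.837, 88.321, -0, 79.842, -8.623], TCP at [0.149, 0.555, 0.231] pointing down, gripper open.
Joint ranges: [-156.59, 156.59], [-49.26, 127.26], [12.9, 141.05], [-63.56, 243.56], [4.71, 150.69], [-161.64, 161.64]. Speed limits (degrees/s): [159.86, 159.86, 180, 180, 180, 180].

## Interface

Orientations are given as [roll, pitch, yaw] about the fixed x, y, z axes, in that order (R = Rz(yaw) Ry(pitch) Rx(roll)).
In Python, from workcell import manip gives the robot as it stands. The module is installed in compiled form; this text tells all that it offers.
- The arm moves only by the tool drive_tool, never from a script. Its argument "targets" is a list of rows, each an object with "gripper": the gripper command: -1 is fully open, 1 is shut, values between are in proportion; "dp": the shift along the tool's x, y, z in m, a list of three; "angular": the turn, a rotation vector about the tool's x, y, z in degrees, a list of three. In form: [{"gripper": gripper, "dp": [tx, ty, tz], "angular": [rx, ry, rz]}, ...]. A call has 1 to 20 rows; each row is the pose to reach, as a shift and turn from the pose commanded when the call began, along the tool's axes at that moment; what a row does not reach only later rows make up. A row lasts 1/10 s, in which the tool goes at most 50 mm and 8.59 degrees, less where a joint would pass 70% of its speed; a pose out of reach is approached as far as the arm can. A call with a gripper value outside its range is refused whole. The fingers move at their own pace and stop on an object; "newtons" is the grip in N (left out, the last holds). Time passes only in rows, so rows that repeat a pose let the fingers close. It gives the time, the measured TCP pose, the force, the opening and the grip force at its end, in the units of the state.
- manip.get_obs(): the state, without advancing time (a new reading comes with each control period).
- manip.grab_frame(name): name is "scene" or "top" or "wrist"; returns the picture (420x560x3 uint8, blue, green, red); there is no depth.
- manip.camera_info(name): a dict with "mtx" (3x3 intrinsics, pixels), "k1" (the pictures are not rectified: a ray, as slopes to the right and down, at radius r is drawn at 1 + k1 r^2 times it, then the intrinsics apply), "position" and "rotation" of the camera in the world. Camera axes: x right, y up, looking along -z (the intrinsics and any distortion apply to the point x, -y, -z); pixel columns grow to the right and rows downward; lengths in m; the calibration is good to about 2 mm. A picture is of the moment at which its call begins: read the wrist's pose just before it. camera_info takes no time and is no camera call; for the wrist camera it gives the pose at the moment of the call.
- manip.job_done(): hands the job in; it is judged then, once.
The state is a dict: "t": time; "joint_positions": joint angles; "joint_vel": joint speeds; "joint_efforts": joint torques, N m; "tool_pos": TCP position; "orientation": TCP orientation; "contact_force": force on the tool from outside, world axes, zero at the start; "torque": the same for the moment, N m; "gripper_width": opening from 0.0 (shut) to 1.0 (fully open); "grip_force": force on a finger pad.
Only numpy, scipy, OpenCV 4.12 (cv2) and the standard library are available. Lean on these libraries where they do the work, as an engineer would, in place of code of your own. Each camera call takes 0.05 s, during which the arm holds its last target. There are 200 camera calls.

## Working session

There is one attempt and no reset: what is moved stays moved. The work goes in short steps, Python scripts to look and compute and a tool call to move; the robot and the scene stay as the last step left them, time stands still between calls to the robot, and variables do not carry over. Pictures are saved under pics/ and viewed, at most 16 in all, crops included, and the job is handed in when it is done.

Besides the shell and the picture viewer there is one more tool, called after ">>>" as name(argument=value, ...), one argument or row to a line, values as JSON. drive_tool: Moves the arm, as the interface text tells. Its arguments: {"type":"object","properties":{"targets":{"type":"array","items":{"type":"object","properties":{"gripper":{"type":"number"},"dp":{"type":"array","items":{"type":"number"}},"angular":{"type":"array","items":{"type":"number"}}}}},"newtons":{"type":"number"}},"required":["targets"]}

```bash
mkdir -p pics; python3 - <<'E'
from workcell import manip
import cv2
o=manip.get_obs();print(o)
for n in("scene","top"):
    cv2.imwrite(f"pics/{n}0.png",manip.grab_frame(n));print(n,manip.camera_info(n))
E
```

```text
{'t': 0.0, 'joint_positions': array([ 6.63769417e+01,  1.18858429e+01,  8.84061420e+01,  5.06943867e-04,
        7.98431182e+01, -8.62213073e+00]), 'joint_vel': array([ 0.04137011, -0.09723722,  0.00950957,  0.08740283,  0.03210554,
       -0.02707898]), 'joint_efforts': array([-5.23796316e-04, -3.83030534e+01, -2.91594422e+01, -3.42888216e-04,
        1.08087357e-02,  1.02795664e-05]), 'tool_pos': array([0.14851516, 0.55468606, 0.23009888]), 'orientation': array([-1.79866499e+02, -2.07474143e-02,  1.64998958e+02]), 'contact_force': array([-0.41174664, -0.06796629,  0.64406265]), 'torque': array([ 0.03544481,  0.03756064, -0.00706234]), 'grip_force': 0.0, 'gripper_width': 0.9995784255748057}
scene {'mtx': array([[429.25291045,   0.        , 284.63519172],
       [  0.        , 429.25291045, 210.67909974],
       [  0.        ,   0.        ,   1.        ]]), 'k1': -0.023604940863003597, 'position': array([-0.16916865,  1.08905487,  1.14658759]), 'rotation': array([  50.26287132,   -0.84302848, -146.19747405])}
top {'mtx': array([[394.11445399,   0.        , 276.54731826],
       [  0.        , 394.11445399, 207.96894385],
       [  0.        ,   0.        ,   1.        ]]), 'k1': -0.019024343360560903, 'position': array([0.223665  , 0.00538742, 1.47641027]), 'rotation': array([ 12.25657281,   0.11640436, -91.45949537])}
```

View pics/scene0.png

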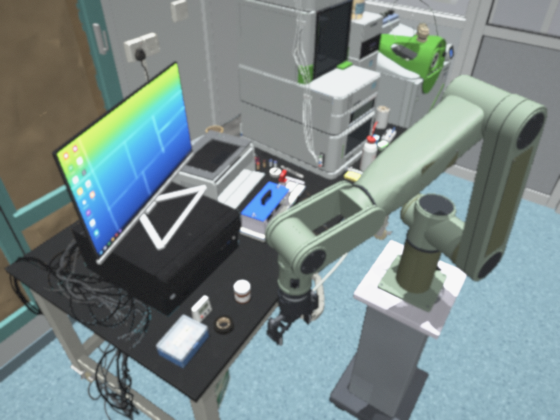

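View pics/top0.png

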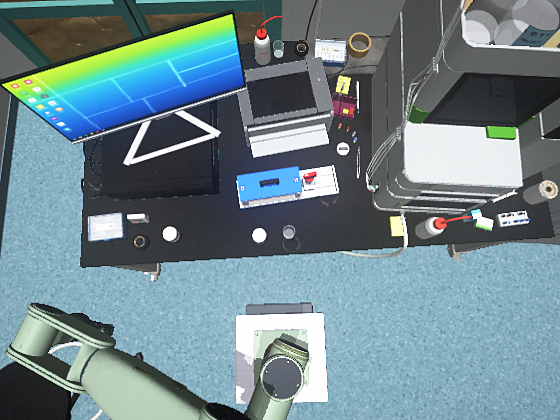

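The top view shows the shaker at about (288,186) with the knob at (310,177). White caps are at (170,234) and (259,235), possibly also (343,149), and the beaker is at (289,232). Next I write ray-casting helpers and zoom in.

```bash
cat > h.py <<'E'
from workcell import manip
import cv2, numpy as np
from scipy.spatial.transform import Rotation as R
def ray(ci,px):
    K=ci["mtx"];d=np.array([(px[0]-K[0,2])/K[0,0],(px[1]-K[1,2])/K[1,1]]);u=d.copy()
    for _ in range(8): u=d/(1+ci["k1"]*(u@u))
    Rm=R.from_euler("xyz",ci["rotation"],degrees=True).as_matrix()
    return np.array(ci["position"]),Rm@np.array([u[0],-u[1],-1])
def onz(ci,px,z):
    p,d=ray(ci,px);return p+d*(z-p[2])/d[2]
def proj(ci,P):
    Rm=R.from_euler("xyz",ci["rotation"],degrees=True).as_matrix()
    c=Rm.T@(np.array(P)-ci["position"]);u=np.array([c[0],-c[1]])/-c[2]
    u=u*(1+ci["k1"]*(u@u));K=ci["mtx"];return np.array([K[0,0]*u[0]+K[0,2],K[1,1]*u[1]+K[1,2]])
def cents(im,lo,hi,amin=20):
    m=cv2.inRange(cv2.cvtColor(im,cv2.COLOR_BGR2HSV),np.array(lo),np.array(hi))
    n,l,s,c=cv2.connectedComponentsWithStats(m)
    return [(c[i].round(1),s[i]) for i in range(1,n) if s[i][4]>=amin]
def seg(im,p,tol=25):
    pass
E
python3 - <<'E'
from h import *
im=cv2.imread("pics/top0.png");ci=manip.camera_info("top")
cv2.imwrite("pics/topc.png",cv2.resize(im[130:270,70:420],None,fx=2.28,fy=2.28,interpolation=cv2.INTER_CUBIC))
for n,lo,hi in(("blue",(100,150,90),(125,255,255)),("red",(172,150,80),(180,255,255)),("red2",(0,150,80),(6,255,255)),("white",(0,0,215),(180,40,255))):
    for c,s in cents(im,lo,hi):
        if 130<c[1]<270 and c[0]<420: print(n,c,s,onz(ci,c,.1 if n!="white" else .062).round(3))
hsv=cv2.cvtColor(im,cv2.COLOR_BGR2HSV)
m=cv2.inRange(hsv,(100,150,90),(125,255,255));n,l,s,c=cv2.connectedComponentsWithStats(m[150:220,225:320])
k=1+s[1:,4].argmax();pts=np.argwhere(l==k)[:,::-1]+[225,150]
print(cv2.minAreaRect(pts.astype(np.float32)))
b=cv2.boxPoints(cv2.minAreaRect(pts.astype(np.float32)));print([onz(ci,p,.106).round(3) for p in b])
E
```

```text
blue [268.9 183.1] [ 237  166   65   35 1515] [0.616 0.026 0.1  ]
red [310.7 174.3] [304 172  13   6  35] [ 0.645 -0.127  0.1  ]
white [169.1 138.7] [124 111  96  54 952] [0.813 0.405 0.062]
white [288.5 140.3] [ 249  124   80   33 1413] [ 0.794 -0.052  0.062]
white [ 84.3 138.8] [ 72 135  26   9  27] [0.822 0.732 0.062]
white [342.5 148.4] [337 142  12  13  96] [ 0.756 -0.256  0.062]
white [319.6 182.2] [299 165  40  34 839] [ 0.625 -0.162  0.062]
white [366.8 180.5] [366 173   3  16  26] [ 0.627 -0.339  0.062]
white [239.4 197.9] [237 182   7  26  39] [0.573 0.137 0.062]
white [271.8 200.3] [249 195  48  12 140] [0.56  0.017 0.062]
white [105.6 226.4] [ 90 213  32  27 740] [0.478 0.626 0.062]
white [135.2 215.9] [127 214  18   5  76] [0.515 0.52  0.062]
white [404.6 231.3] [401 214   7  34 102] [ 0.432 -0.462  0.062]
white [169.2 233.2] [163 227  14  14 151] [0.447 0.392 0.062]
white [258.7 234.8] [252 228  14  15 152] [0.433 0.068 0.062]
white [353.7 253.6] [342 252  25   4  34] [ 0.356 -0.272  0.062]
((269.1737365722656, 183.2464141845703), (26.905044555664062, 62.40892028808594), 81.38435363769531)
[array([0.649, 0.143, 0.106]), array([ 0.679, -0.082,  0.106]), array([ 0.578, -0.092,  0.106]), array([0.549, 0.129, 0.106])]
```

View pics/topc.png

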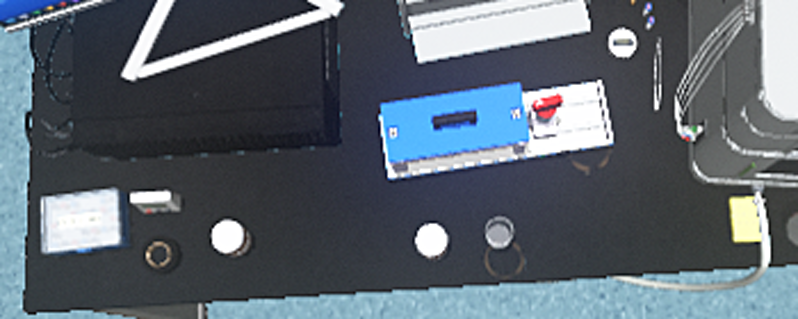

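```bash
cat >> h.py <<'E'
def toolR(o): return R.from_euler("xyz",o["orientation"],degrees=True).as_matrix()
def plan(xyz,yaw,cmd=None):
    """shift and turn (tool axes) from present pose to a tool-down pose"""
    o=manip.get_obs();T=toolR(o)
    dp=T.T@(np.array(xyz)-o["tool_pos"])
    rv=R.from_matrix(T.T@R.from_euler("xyz",[180,0,yaw],degrees=True).as_matrix()).as_rotvec(degrees=True)
    print("dp",dp.round(4).tolist(),"ang",rv.round(2).tolist(),"j6",o["joint_positions"][5].round(0),"from",o["tool_pos"].round(4),o["orientation"].round(2))
E
python3 - <<'E'
from h import *
ci=manip.camera_info("wrist");o=manip.get_obs();T=toolR(o)
print("cam in tool",T.T@(ci["position"]-o["tool_pos"]),(T.T@R.from_euler("xyz",ci["rotation"],degrees=True).as_matrix()).round(2),ci["mtx"][0],ci["k1"])
plan([.45,.02,.42],97.5);plan([.56,.02,.42],97.5)
E
```

```text
cam in tool [ 0.08002617  0.00098906 -0.14140875] [[ 0.    0.95  0.31]
 [ 1.   -0.    0.  ]
 [ 0.    0.31 -0.95]] [307.19858883   0.         282.9125814 ] -0.07071499546645948
dp [-0.4295, -0.4389, -0.189] ang [-0.12, 0.05, 67.5] j6 -9.0 from [0.1486 0.5548 0.2302] [-1.7988e+02 -2.0000e-02  1.6500e+02]
dp [-0.5358, -0.4104, -0.1891] ang [-0.12, 0.05, 67.5] j6 -9.0 from [0.1486 0.5548 0.2302] [-1.7988e+02 -2.0000e-02  1.6500e+02]
```

>>> drive_tool(
  targets=[
    {"gripper": -1,"dp": [0,0,-0.19],"angular": [0,0,0]},
    {"gripper": -1,"dp": [0,0,-0.19],"angular": [0,0,0]},
    {"gripper": -1,"dp": [0,0,-0.19],"angular": [0,0,0]},
    {"gripper": -1,"dp": [0,0,-0.19],"angular": [0,0,0]},
    {"gripper": -1,"dp": [-0.43,-0.44,-0.19],"angular": [0,0,67.5]},
    {"gripper": -1,"dp": [-0.43,-0.44,-0.19],"angular": [0,0,67.5]},
    {"gripper": -1,"dp": [-0.43,-0.44,-0.19],"angular": [0,0,67.5]},
    {"gripper": -1,"dp": [-0.43,-0.44,-0.19],"angular": [0,0,67.5]},
    {"gripper": -1,"dp": [-0.43,-0.44,-0.19],"angular": [0,0,67.5]},
    {"gripper": -1,"dp": [-0.43,-0.44,-0.19],"angular": [0,0,67.5]},
    {"gripper": -1,"dp": [-0.43,-0.44,-0.19],"angular": [0,0,67.5]},
    {"gripper": -1,"dp": [-0.43,-0.44,-0.19],"angular": [0,0,67.5]},
    {"gripper": -1,"dp": [-0.43,-0.44,-0.19],"angular": [0,0,67.5]},
    {"gripper": -1,"dp": [-0.43,-0.44,-0.19],"angular": [0,0,67.5]},
    {"gripper": -1,"dp": [-0.43,-0.44,-0.19],"angular": [0,0,67.5]},
    {"gripper": -1,"dp": [-0.43,-0.44,-0.19],"angular": [0,0,67.5]},
    {"gripper": -1,"dp": [-0.43,-0.44,-0.19],"angular": [0,0,67.5]},
    {"gripper": -1,"dp": [-0.43,-0.44,-0.19],"angular": [0,0,67.5]},
    {"gripper": -1,"dp": [-0.43,-0.44,-0.19],"angular": [0,0,67.5]},
    {"gripper": -1,"dp": [-0.43,-0.44,-0.19],"angular": [0,0,67.5]},
  ],
)

```text
t: 2.1
tool_pos: [0.4497, 0.0205, 0.4214]
orientation: [180.0, -0.0, 97.6]
contact_force: [-0.8, -1.0, 0.4]
gripper_width: 1.001
grip_force: 0.0
```

```bash
python3 - <<'E'
from h import *
o=manip.get_obs();print(o["t"],o["tool_pos"],o["orientation"])
cv2.imwrite("pics/w1.png",manip.grab_frame("wrist"));cv2.imwrite("pics/s1.png",manip.grab_frame("scene"))
import pickle;pickle.dump(manip.camera_info("wrist"),open("w1.pkl","wb"))
E
```

```text
2.1 [0.44970377 0.02050689 0.42141155] [ 1.79996643e+02 -3.08315190e-02  9.76198228e+01]
```

View pics/w1.png

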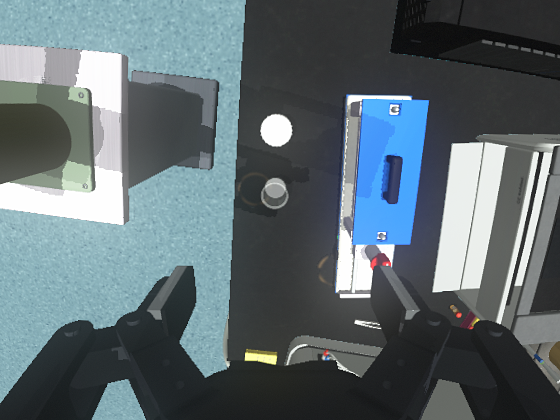

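The wrist view shows the jar cap at (276,130), the beaker at (274,193), pins at about (395,109) and (382,236), the black bar at (394,180) and the red knob at (380,257). I'll measure these.

```bash
python3 - <<'E'
from h import *
import pickle
ci=pickle.load(open("w1.pkl","rb"));im=cv2.imread("pics/w1.png");hsv=cv2.cvtColor(im,cv2.COLOR_BGR2HSV)
blue=cv2.inRange(hsv,(100,150,90),(125,255,255));blue[:, :340]=0;blue[260:]=0
n,l,s,c=cv2.connectedComponentsWithStats(blue);k=1+s[1:,4].argmax();m=(l==k).astype(np.uint8)
cs,h=cv2.findContours(m,cv2.RETR_CCOMP,cv2.CHAIN_APPROX_NONE)
P=[]
for q,hh in zip(cs,h[0]):
    a=cv2.contourArea(q)
    if hh[3]>=0 and a>15:
        r=cv2.minAreaRect(q.astype(np.float32));cc=np.array(r[0]);print("hole",cc.round(1),r[1],a,onz(ci,cc,.106).round(4),onz(ci,cc,.138).round(4))
r=cv2.minAreaRect(np.vstack(cs).astype(np.float32));b=cv2.boxPoints(r)
B=[onz(ci,p,.106) for p in b];print("plate",np.round(B,4).tolist(),np.mean(B,0).round(4))
w=cents(im,(0,0,215),(180,40,255),100)
for c,s in w:
    if 240<c[0]<320 and c[1]<220: print("white",c,s,onz(ci,c,.062).round(4))
red=cv2.inRange(hsv,(0,120,60),(8,255,255))|cv2.inRange(hsv,(170,120,60),(180,255,255))
n,l,s,c=cv2.connectedComponentsWithStats(red)
for i in range(1,n):
    if s[i,4]>30: print("red",c[i],s[i],onz(ci,c[i],.15).round(4))
cv2.imwrite("pics/z1.png",np.hstack([cv2.resize(im[90:310,330:440],None,fx=2.7,fy=2.7,interpolation=cv2.INTER_CUBIC),cv2.resize(cv2.imread("pics/s1.png")[100:330,150:410],(500,594))[:594]]))
E
```

```text
hole [381.  235.5] (9.0, 10.0) 85.0 [ 0.6218 -0.0707  0.106 ] [ 0.609  -0.0588  0.138 ]
hole [394.5 179.5] (49.0, 17.0) 589.5 [0.6212 0.0227 0.106 ] [0.6084 0.0281 0.138 ]
hole [394. 109.] (12.0, 12.0) 124.5 [0.5962 0.1239 0.106 ] [0.5852 0.1222 0.138 ]
plate [[0.577, -0.0915, 0.106], [0.5471, 0.1359, 0.106], [0.6432, 0.144, 0.106], [0.6885, -0.0861, 0.106]] [0.6139 0.0256 0.106 ]
white [275.9 129.9] [261 114  31  32 775] [0.4313 0.0683 0.062 ]
red [373.42 262.78] [371 258   6  12  50] [ 0.6032 -0.0995  0.15  ]
red [386.      262.90625] [382 261   9   5  32] [ 0.6224 -0.0973  0.15  ]
```

View pics/z1.png

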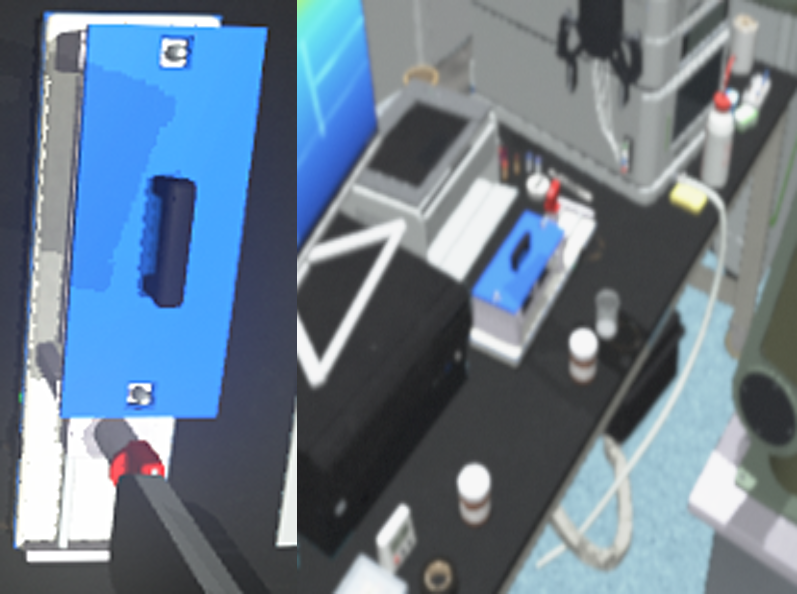

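```bash
python3 - <<'E'
from h import *
plan([.61,.027,.24],97.5)
E
```

```text
dp [-0.0149, 0.1595, 0.1817] ang [0.04, -0.0, 0.15] j6 -16.0 from [0.4498 0.0205 0.4216] [179.96  -0.    97.65]
```

>>> drive_tool(
  targets=[
    {"gripper": -1,"dp": [-0.015,0.16,0.08],"angular": [0,0,0]},
    {"gripper": -1,"dp": [-0.015,0.16,0.08],"angular": [0,0,0]},
    {"gripper": -1,"dp": [-0.015,0.16,0.08],"angular": [0,0,0]},
    {"gripper": -1,"dp": [-0.015,0.16,0.08],"angular": [0,0,0]},
    {"gripper": -1,"dp": [-0.015,0.16,0.18],"angular": [0,0,0]},
    {"gripper": -1,"dp": [-0.015,0.16,0.18],"angular": [0,0,0]},
    {"gripper": -1,"dp": [-0.015,0.16,0.18],"angular": [0,0,0]},
    {"gripper": -1,"dp": [-0.015,0.16,0.18],"angular": [0,0,0]},
    {"gripper": -1,"dp": [-0.015,0.16,0.18],"angular": [0,0,0]},
  ],
)

```text
t: 3.1
tool_pos: [0.6133, 0.0255, 0.2458]
orientation: [179.6, 0.1, 97.6]
contact_force: [-0.7, -0.2, 0.9]
gripper_width: 1.003
grip_force: 0.0
```

```bash
python3 - <<'E'
from h import *
import pickle
o=manip.get_obs();print(o["t"],o["tool_pos"],o["orientation"])
ci=manip.camera_info("wrist");im=manip.grab_frame("wrist")
cv2.imwrite("pics/w2.png",im);pickle.dump(ci,open("w2.pkl","wb"))
for P in([.609,.0266,.138],[.5962,.1239,.106],[.6218,-.0707,.106],[.625,-.12,.151]): print(proj(ci,P).round(0))
E
```

```text
3.1 [0.61326018 0.02547126 0.24582967] [1.79582885e+02 9.77362568e-02 9.75506869e+01]
[278. 206.]
[278.  86.]
[279. 286.]
[275. 354.]
```

View pics/w2.png

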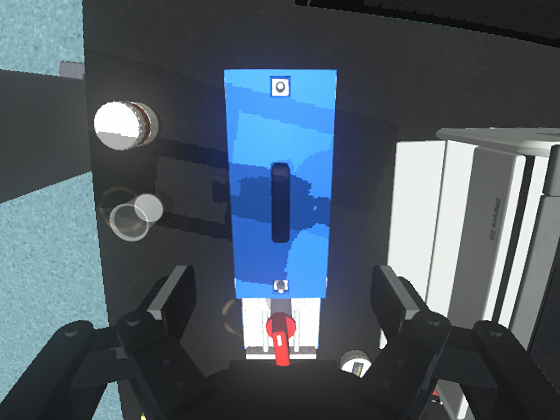

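Bar centre is at (281,203), hole/pin centres at (281,87) and (281,286), and the knob bar lies along the bed from about (283,322) to (284,362). That confirms the pose; I'll refine it from these.

```bash
python3 - <<'E'
from h import *
import pickle
ci=pickle.load(open("w2.pkl","rb"));im=cv2.imread("pics/w2.png");hsv=cv2.cvtColor(im,cv2.COLOR_BGR2HSV)
blue=cv2.inRange(hsv,(100,140,60),(130,255,255))
n,l,s,c=cv2.connectedComponentsWithStats(blue);k=1+s[1:,4].argmax();m=(l==k).astype(np.uint8)
cs,h=cv2.findContours(m,cv2.RETR_CCOMP,cv2.CHAIN_APPROX_NONE)
for q,hh in zip(cs,h[0]):
    a=cv2.contourArea(q)
    if hh[3]>=0 and a>40:
        r=cv2.minAreaRect(q.astype(np.float32));print("hole",np.round(r[0],1),r[1],a,onz(ci,r[0],.106).round(4),onz(ci,r[0],.138).round(4))
red=cv2.inRange(hsv,(0,120,60),(8,255,255))|cv2.inRange(hsv,(170,120,60),(180,255,255))
red[:300]=0;red[370:]=0;ys,xs=np.nonzero(red);print("red bbox",xs.min(),xs.max(),ys.min(),ys.max())
for y in range(ys.min(),ys.max()+1,8): q=xs[ys==y];print(y,q.min(),q.max(),onz(ci,((q.min()+q.max())/2,y),.151).round(4))
plan([.61,.027,.12],97.5)
E
```

```text
hole [280.5 286. ] (14.0, 15.0) 182.0 [ 0.6236 -0.0706  0.106 ] [ 0.6211 -0.0506  0.138 ]
hole [280. 173.] (16.0, 10.0) 115.5 [0.6076 0.0488 0.106 ] [0.6069 0.0552 0.138 ]
hole [280.   86.5] (18.0, 19.0) 323.5 [0.5979 0.1239 0.106 ] [0.5982 0.1218 0.138 ]
red bbox 266 295 316 365
316 286 286 [ 0.6292 -0.0736  0.151 ]
324 266 295 [ 0.6253 -0.0832  0.151 ]
332 267 294 [ 0.6265 -0.0924  0.151 ]
340 273 286 [ 0.6268 -0.1019  0.151 ]
348 274 287 [ 0.629  -0.1114  0.151 ]
356 276 288 [ 0.6317 -0.1211  0.151 ]
364 276 289 [ 0.6335 -0.1313  0.151 ]
dp [0.0024, -0.0044, 0.1263] ang [0.48, 0.11, 0.04] j6 -13.0 from [0.6136 0.0253 0.2464] [1.7952e+02 1.1000e-01 9.7540e+01]
```

>>> drive_tool(
  targets=[
    {"gripper": -1,"dp": [0.002,0,0.04],"angular": [0,0,0]},
    {"gripper": -1,"dp": [0.002,0,0.08],"angular": [0,0,0]},
    {"gripper": -1,"dp": [0.002,0,0.105],"angular": [0,0,0]},
    {"gripper": -1,"dp": [0.002,0,0.12],"angular": [0,0,0]},
    {"gripper": -1,"dp": [0.002,0,0.127],"angular": [0,0,0]},
    {"gripper": -1,"dp": [0.002,0,0.127],"angular": [0,0,0]},
    {"gripper": -1,"dp": [0.002,0,0.127],"angular": [0,0,0]},
    {"gripper": -1,"dp": [0.002,0,0.127],"angular": [0,0,0]},
  ],
)

```text
t: 3.95
tool_pos: [0.6122, 0.027, 0.1165]
orientation: [179.8, 0.1, 97.5]
contact_force: [0.3, -0.4, -0.5]
gripper_width: 1.004
grip_force: 0.0
```

>>> drive_tool(
  targets=[
    {"gripper": 1,"dp": [0,0,0]},
    {"gripper": 1,"dp": [0,0,0]},
    {"gripper": 1,"dp": [0,0,0]},
    {"gripper": 1,"dp": [0,0,0]},
    {"gripper": 1,"dp": [0,0,0]},
    {"gripper": 1,"dp": [0,0,0]},
    {"gripper": 1,"dp": [0,0,0]},
    {"gripper": 1,"dp": [0,0,0]},
    {"gripper": 1,"dp": [0,0,0]},
    {"gripper": 1,"dp": [0,0,0]},
    {"gripper": 1,"dp": [0,0,0]},
    {"gripper": 1,"dp": [0,0,0]},
  ],
  newtons=60,
)

```text
$.targets[0]: bad value
```

>>> drive_tool(
  targets=[
    {"gripper": 1,"dp": [0,0,0],"angular": [0,0,0]},
    {"gripper": 1,"dp": [0,0,0],"angular": [0,0,0]},
    {"gripper": 1,"dp": [0,0,0],"angular": [0,0,0]},
    {"gripper": 1,"dp": [0,0,0],"angular": [0,0,0]},
    {"gripper": 1,"dp": [0,0,0],"angular": [0,0,0]},
    {"gripper": 1,"dp": [0,0,0],"angular": [0,0,0]},
    {"gripper": 1,"dp": [0,0,0],"angular": [0,0,0]},
    {"gripper": 1,"dp": [0,0,0],"angular": [0,0,0]},
    {"gripper": 1,"dp": [0,0,0],"angular": [0,0,0]},
    {"gripper": 1,"dp": [0,0,0],"angular": [0,0,0]},
    {"gripper": 1,"dp": [0,0,0],"angular": [0,0,0]},
    {"gripper": 1,"dp": [0,0,0],"angular": [0,0,0]},
  ],
  newtons=60,
)

```text
t: 5.15
tool_pos: [0.6108, 0.0271, 0.1144]
orientation: [180.0, 0.0, 97.5]
contact_force: [-0.2, 0.9, 3.0]
gripper_width: 0.176
grip_force: 60.1
```

>>> drive_tool(
  targets=[
    {"gripper": 1,"dp": [0,0,-0.01],"angular": [0,0,0]},
    {"gripper": 1,"dp": [0,0,-0.02],"angular": [0,0,0]},
    {"gripper": 1,"dp": [0,0,-0.035],"angular": [0,0,0]},
    {"gripper": 1,"dp": [0,0,-0.06],"angular": [0,0,0]},
    {"gripper": 1,"dp": [0,0,-0.09],"angular": [0,0,0]},
    {"gripper": 1,"dp": [0,0,-0.11],"angular": [0,0,0]},
    {"gripper": 1,"dp": [-0.02,-0.015,-0.12],"angular": [0,0,0]},
    {"gripper": 1,"dp": [-0.045,-0.033,-0.12],"angular": [0,0,1.5]},
    {"gripper": 1,"dp": [-0.07,-0.052,-0.12],"angular": [0,0,3]},
    {"gripper": 1,"dp": [-0.095,-0.07,-0.12],"angular": [0,0,4.5]},
    {"gripper": 1,"dp": [-0.12,-0.089,-0.12],"angular": [0,0,6]},
    {"gripper": 1,"dp": [-0.145,-0.107,-0.12],"angular": [0,0,7.5]},
    {"gripper": 1,"dp": [-0.17,-0.126,-0.12],"angular": [0,0,7.5]},
    {"gripper": 1,"dp": [-0.195,-0.144,-0.12],"angular": [0,0,7.5]},
    {"gripper": 1,"dp": [-0.21,-0.155,-0.12],"angular": [0,0,7.5]},
    {"gripper": 1,"dp": [-0.218,-0.161,-0.12],"angular": [0,0,7.5]},
    {"gripper": 1,"dp": [-0.218,-0.161,-0.12],"angular": [0,0,7.5]},
    {"gripper": 1,"dp": [-0.218,-0.161,-0.12],"angular": [0,0,7.5]},
    {"gripper": 1,"dp": [-0.218,-0.161,-0.12],"angular": [0,0,7.5]},
  ],
)

```text
t: 7.05
tool_pos: [0.4799, -0.2091, 0.2344]
orientation: [180.0, -0.0, 90.1]
contact_force: [-0.1, -0.0, -1.8]
gripper_width: 0.174
grip_force: 59.6
```

```bash
python3 - <<'E'
from h import *
o=manip.get_obs();print(o["t"],o["tool_pos"],o["orientation"],o["gripper_width"])
ci=manip.camera_info("wrist");im=manip.grab_frame("wrist");cv2.imwrite("pics/w3.png",im)
import pickle;pickle.dump(ci,open("w3.pkl","wb"))
E
```

```text
7.05 [ 0.47990409 -0.20913286  0.23441283] [ 1.79985677e+02 -2.36832839e-02  9.00691190e+01] 0.1741859651150307
```

View pics/w3.png

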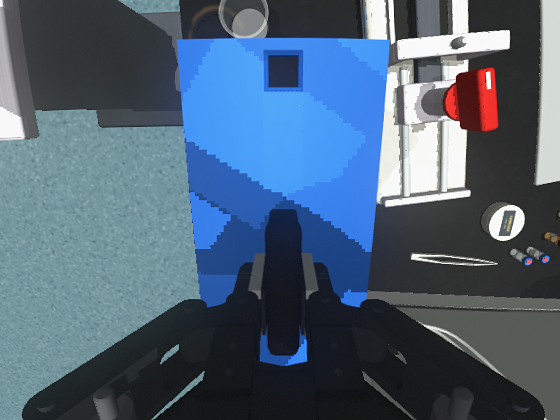

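```bash
python3 - <<'E'
from h import *
import pickle
ci=pickle.load(open("w3.pkl","rb"))
for p,z in(((450,300),0),((450,300),.05),((378,305),0),((180,20),0),((243,18),.06),((459,42),.114)): print(p,onz(ci,p,z).round(3))
t=manip.camera_info("top")
for p in((397,226),(372,209),(289,232),(350,253),(243,258)): print(p,onz(t,p,0).round(3))
E
```

```text
(450, 300) [ 0.725 -0.391  0.   ]
(450, 300) [ 0.692 -0.356  0.05 ]
(378, 305) [ 0.617 -0.398  0.   ]
(180, 20) [ 0.365 -0.031  0.   ]
(243, 18) [ 0.442 -0.046  0.06 ]
(459, 42) [ 0.619 -0.074  0.114]
(397, 226) [ 0.462 -0.456  0.   ]
(372, 209) [ 0.531 -0.365  0.   ]
(289, 232) [ 0.45  -0.045  0.   ]
(350, 253) [ 0.365 -0.27   0.   ]
(243, 258) [0.357 0.13  0.   ]
```

>>> drive_tool(
  targets=[
    {"gripper": 1,"dp": [0,0,0.03],"angular": [0,0,0]},
    {"gripper": 1,"dp": [0,0,0.07],"angular": [0,0,0]},
    {"gripper": 1,"dp": [0,0,0.11],"angular": [0,0,0]},
    {"gripper": 1,"dp": [0,0,0.15],"angular": [0,0,0]},
    {"gripper": 1,"dp": [0,0,0.18],"angular": [0,0,0]},
    {"gripper": 1,"dp": [0,0,0.2],"angular": [0,0,0]},
    {"gripper": 1,"dp": [0,0,0.21],"angular": [0,0,0]},
    {"gripper": 1,"dp": [0,0,0.215],"angular": [0,0,0]},
    {"gripper": 1,"dp": [0,0,0.219],"angular": [0,0,0]},
    {"gripper": 1,"dp": [0,0,0.219],"angular": [0,0,0]},
    {"gripper": 1,"dp": [0,0,0.219],"angular": [0,0,0]},
    {"gripper": 1,"dp": [0,0,0.219],"angular": [0,0,0]},
  ],
)

```text
t: 8.3
tool_pos: [0.4802, -0.2106, 0.0163]
orientation: [179.9, 0.1, 90.0]
contact_force: [0.5, 0.5, -2.4]
gripper_width: 0.177
grip_force: 59.5
```

>>> drive_tool(
  targets=[
    {"gripper": -1,"dp": [0,0,0],"angular": [0,0,0]},
    {"gripper": -1,"dp": [0,0,0],"angular": [0,0,0]},
    {"gripper": -1,"dp": [0,0,0],"angular": [0,0,0]},
    {"gripper": -1,"dp": [0,0,0],"angular": [0,0,0]},
    {"gripper": -1,"dp": [0,0,0],"angular": [0,0,0]},
    {"gripper": -1,"dp": [0,0,-0.03],"angular": [0,0,0]},
    {"gripper": -1,"dp": [0,0,-0.07],"angular": [0,0,0]},
    {"gripper": -1,"dp": [0,0,-0.12],"angular": [0,0,0]},
    {"gripper": -1,"dp": [0,0,-0.17],"angular": [0,0,0]},
    {"gripper": -1,"dp": [0,0,-0.22],"angular": [0,0,0]},
    {"gripper": -1,"dp": [0,0,-0.25],"angular": [0,0,0]},
    {"gripper": -1,"dp": [0,0,-0.25],"angular": [0,0,0]},
    {"gripper": -1,"dp": [0,0,-0.25],"angular": [0,0,0]},
  ],
)

```text
t: 9.6
tool_pos: [0.4796, -0.2101, 0.2659]
orientation: [179.9, 0.1, 90.0]
contact_force: [0.8, -0.0, -0.2]
gripper_width: 1.001
grip_force: 0.0
```

>>> drive_tool(
  targets=[
    {"gripper": -1,"dp": [0.04,0.07,-0.034],"angular": [0,0,-7.5]},
    {"gripper": -1,"dp": [0.08,0.152,-0.034],"angular": [0,0,-7.5]},
    {"gripper": -1,"dp": [0.08,0.152,-0.034],"angular": [0,0,-7.5]},
    {"gripper": -1,"dp": [0.08,0.152,-0.034],"angular": [0,0,-7.5]},
    {"gripper": -1,"dp": [0.08,0.152,-0.034],"angular": [0,0,-7.5]},
    {"gripper": -1,"dp": [0.08,0.152,-0.034],"angular": [0,0,-7.5]},
    {"gripper": -1,"dp": [0.08,0.152,-0.034],"angular": [0,0,-7.5]},
  ],
)

```text
t: 10.3
tool_pos: [0.6299, -0.1304, 0.2973]
orientation: [-179.8, -0.1, 97.5]
contact_force: [-0.3, -0.5, 0.7]
gripper_width: 1.006
grip_force: 0.0
```

```bash
python3 - <<'E'
from h import *
import pickle
o=manip.get_obs();print(o["t"],o["tool_pos"],o["orientation"])
ci=manip.camera_info("wrist");im=manip.grab_frame("wrist");cv2.imwrite("pics/w4.png",im);pickle.dump(ci,open("w4.pkl","wb"))
hsv=cv2.cvtColor(im,cv2.COLOR_BGR2HSV)
red=cv2.inRange(hsv,(0,120,60),(8,255,255))|cv2.inRange(hsv,(170,120,60),(180,255,255))
n,l,s,c=cv2.connectedComponentsWithStats(red)
for i in range(1,n):
    if s[i,4]>100: print("red",c[i],s[i],onz(ci,c[i],.151).round(4))
E
```

```text
10.3 [ 0.62991407 -0.13040977  0.29730778] [-1.79790451e+02 -7.55651189e-02  9.74515521e+01]
red [286.07261725 179.29500756] [271 160  30  45 661] [ 0.6294 -0.1135  0.151 ]
red [448.71090047 298.17535545] [438 291  22  15 211] [ 0.8276 -0.223   0.151 ]
```

View pics/w4.png

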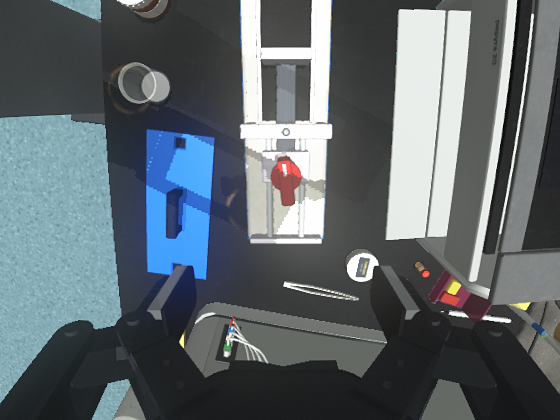

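The wrist view shows the cover lying flat at left, the empty bed, and the knob bar from about (284,157) to (288,205), almost along the bed. I'll compute its centre.

```bash
python3 - <<'E'
from h import *
import pickle
ci=pickle.load(open("w4.pkl","rb"));im=cv2.imread("pics/w4.png");hsv=cv2.cvtColor(im,cv2.COLOR_BGR2HSV)
red=cv2.inRange(hsv,(0,120,50),(8,255,255))|cv2.inRange(hsv,(170,120,50),(180,255,255))
red[:,:250]=0;red[:,320:]=0
ys,xs=np.nonzero(red)
for y in range(ys.min(),ys.max()+1,4): q=xs[ys==y];print(y,q.min(),q.max(),im[y,(q.min()+q.max())//2],onz(ci,((q.min()+q.max()+1)/2,y),.151).round(4))
e=onz(ci,(288.5,206),.151);u=np.array([-.1305,.9914,0]);print(e+.023*u)
s=np.array([.6107,.0266])
x=np.array([.9914,.1305])
for p in (e,): d=(p[:2]-s); print("across",d@x,"along",d@u[:2])
# jaw top near edge at row ~64, z=.079 and bridge pin
for p,z in(((285,66),.079),((286,131),.114),((283,157),.1)): P=onz(ci,p,z);print(p,P.round(4),"along from stop",((P[:2]-s)@u[:2]-.087).round(4),"across",((P[:2]-s)@x).round(4))
E
```

```text
160 285 288 [ 82  85 170] [ 0.6278 -0.0951  0.151 ]
164 277 294 [224 228 251] [ 0.6274 -0.0989  0.151 ]
168 274 298 [144 149 249] [ 0.6283 -0.1026  0.151 ]
172 272 300 [221 224 251] [ 0.6289 -0.1064  0.151 ]
176 271 300 [126 128 166] [ 0.6289 -0.1103  0.151 ]
180 272 299 [ 79  81 152] [ 0.6294 -0.1142  0.151 ]
184 274 298 [ 78  81 152] [ 0.6304 -0.118   0.151 ]
188 277 294 [ 80  83 152] [ 0.6305 -0.122   0.151 ]
192 281 291 [ 79  81 151] [ 0.6315 -0.1259  0.151 ]
196 283 292 [ 80  82 152] [ 0.6334 -0.1297  0.151 ]
200 283 291 [ 79  81 151] [ 0.6335 -0.1337  0.151 ]
204 283 292 [ 78  80 143] [ 0.6345 -0.1377  0.151 ]
[ 0.6323021  -0.11687317  0.151     ]
across 0.002693072441411082 along -0.1680561697034637
(285, 66) [ 0.614  -0.0046  0.079 ] along from stop -0.1184 across -0.0008
(286, 131) [ 0.6238 -0.0711  0.114 ] along from stop -0.1856 across 0.0003
(283, 157) [ 0.6245 -0.1002  0.1   ] along from stop -0.2145 across -0.0029
```

>>> drive_tool(
  targets=[
    {"gripper": -1,"dp": [0.014,0,0.04],"angular": [0,0,-4]},
    {"gripper": -1,"dp": [0.014,0,0.08],"angular": [0,0,-4]},
    {"gripper": -1,"dp": [0.014,0,0.12],"angular": [0,0,-4]},
    {"gripper": -1,"dp": [0.014,0,0.15],"angular": [0,0,-4]},
    {"gripper": -1,"dp": [0.014,0,0.17],"angular": [0,0,-4]},
    {"gripper": -1,"dp": [0.014,0,0.178],"angular": [0,0,-4]},
    {"gripper": -1,"dp": [0.014,0,0.178],"angular": [0,0,-4]},
    {"gripper": -1,"dp": [0.014,0,0.178],"angular": [0,0,-4]},
    {"gripper": -1,"dp": [0.014,0,0.178],"angular": [0,0,-4]},
    {"gripper": 1,"dp": [0.014,0,0.178],"angular": [0,0,-4]},
    {"gripper": 1,"dp": [0.014,0,0.178],"angular": [0,0,-4]},
    {"gripper": 1,"dp": [0.014,0,0.178],"angular": [0,0,-4]},
    {"gripper": 1,"dp": [0.014,0,0.178],"angular": [0,0,-4]},
    {"gripper": 1,"dp": [0.014,0,0.178],"angular": [0,0,-4]},
    {"gripper": 1,"dp": [0.014,0,0.178],"angular": [0,0,-4]},
    {"gripper": 1,"dp": [0.014,0,0.178],"angular": [0,0,-4]},
    {"gripper": 1,"dp": [0.014,0,0.178],"angular": [0,0,-4]},
    {"gripper": 1,"dp": [0.014,0,0.178],"angular": [0,0,-4]},
    {"gripper": 1,"dp": [0.014,0,0.178],"angular": [0,0,-4]},
    {"gripper": 1,"dp": [0.014,0,0.178],"angular": [0,0,-4]},
  ],
  newtons=60,
)

```text
t: 12.35
tool_pos: [0.63, -0.1162, 0.1214]
orientation: [180.0, 0.0, 101.5]
contact_force: [1.4, 0.5, -0.5]
gripper_width: 0.155
grip_force: 38.7
```

>>> drive_tool(
  targets=[
    {"gripper": 1,"dp": [0,0,0],"angular": [0,0,-5]},
    {"gripper": 1,"dp": [0,0,0],"angular": [0,0,-11]},
    {"gripper": 1,"dp": [0,0,0],"angular": [0,0,-17]},
    {"gripper": 1,"dp": [0,0,0],"angular": [0,0,-23]},
    {"gripper": 1,"dp": [0,0,0],"angular": [0,0,-29]},
    {"gripper": 1,"dp": [0,0,0],"angular": [0,0,-35]},
    {"gripper": 1,"dp": [0,0,0],"angular": [0,0,-41]},
    {"gripper": 1,"dp": [0,0,0],"angular": [0,0,-47]},
    {"gripper": 1,"dp": [0,0,0],"angular": [0,0,-53]},
    {"gripper": 1,"dp": [0,0,0],"angular": [0,0,-59]},
    {"gripper": 1,"dp": [0,0,0],"angular": [0,0,-65]},
    {"gripper": 1,"dp": [0,0,0],"angular": [0,0,-71]},
    {"gripper": 1,"dp": [0,0,0],"angular": [0,0,-77]},
    {"gripper": 1,"dp": [0,0,0],"angular": [0,0,-81]},
    {"gripper": 1,"dp": [0,0,0],"angular": [0,0,-81]},
    {"gripper": 1,"dp": [0,0,0],"angular": [0,0,-81]},
    {"gripper": 1,"dp": [0,0,0],"angular": [0,0,-81]},
  ],
)

```text
t: 14.05
tool_pos: [0.6267, -0.1178, 0.1213]
orientation: [-179.9, -0.4, -177.5]
contact_force: [-7.2, -2.9, 4.9]
gripper_width: 0.153
grip_force: 63.2
```

>>> drive_tool(
  targets=[
    {"gripper": 1,"dp": [0,-0.005,0],"angular": [0,0,0]},
    {"gripper": 1,"dp": [-0.001,-0.012,0],"angular": [0,0,0]},
    {"gripper": 1,"dp": [-0.002,-0.02,0],"angular": [0,0,0]},
    {"gripper": 1,"dp": [-0.002,-0.028,0],"angular": [0,0,0]},
    {"gripper": 1,"dp": [-0.003,-0.036,0],"angular": [0,0,0]},
    {"gripper": 1,"dp": [-0.004,-0.043,0],"angular": [0,0,0]},
    {"gripper": 1,"dp": [-0.004,-0.045,0],"angular": [0,0,0]},
    {"gripper": 1,"dp": [-0.004,-0.045,0],"angular": [0,0,0]},
    {"gripper": 1,"dp": [-0.004,-0.045,0],"angular": [0,0,0]},
  ],
)

```text
t: 14.95
tool_pos: [0.6325, -0.1619, 0.1213]
orientation: [-180.0, -0.4, -177.5]
contact_force: [-7.9, -0.1, 6.8]
gripper_width: 0.149
grip_force: 63.3
```

>>> drive_tool(
  targets=[
    {"gripper": -1,"dp": [-0.004,-0.045,0],"angular": [0,0,0]},
    {"gripper": -1,"dp": [0,0,0],"angular": [0,0,0]},
    {"gripper": -1,"dp": [0,0,0],"angular": [0,0,0]},
    {"gripper": -1,"dp": [0,0,0],"angular": [0,0,0]},
    {"gripper": -1,"dp": [0,0,-0.03],"angular": [0,0,0]},
    {"gripper": -1,"dp": [0,0,-0.08],"angular": [0,0,0]},
    {"gripper": -1,"dp": [0,0,-0.13],"angular": [0,0,0]},
    {"gripper": -1,"dp": [0.19,0.24,-0.13],"angular": [0,0,85]},
    {"gripper": -1,"dp": [0.19,0.24,-0.13],"angular": [0,0,85]},
    {"gripper": -1,"dp": [0.19,0.24,-0.13],"angular": [0,0,85]},
    {"gripper": -1,"dp": [0.19,0.24,-0.13],"angular": [0,0,85]},
    {"gripper": -1,"dp": [0.19,0.24,-0.13],"angular": [0,0,85]},
    {"gripper": -1,"dp": [0.19,0.24,-0.13],"angular": [0,0,85]},
    {"gripper": -1,"dp": [0.19,0.24,-0.13],"angular": [0,0,85]},
    {"gripper": -1,"dp": [0.19,0.24,-0.13],"angular": [0,0,85]},
    {"gripper": -1,"dp": [0.19,0.24,-0.13],"angular": [0,0,85]},
    {"gripper": -1,"dp": [0.19,0.24,-0.13],"angular": [0,0,85]},
    {"gripper": -1,"dp": [0.19,0.24,-0.13],"angular": [0,0,85]},
    {"gripper": -1,"dp": [0.19,0.24,-0.13],"angular": [0,0,85]},
    {"gripper": -1,"dp": [0.19,0.24,-0.13],"angular": [0,0,85]},
  ],
)

```text
t: 16.95
tool_pos: [0.4354, 0.0704, 0.2513]
orientation: [180.0, 0.0, 97.6]
contact_force: [0.7, 0.1, 0.5]
gripper_width: 1.001
grip_force: 0.0
```

My first row in that call mistakenly repeated the pull, so the carriage may have moved further. I'll check that together with the jar.

```bash
python3 - <<'E'
from h import *
import pickle
o=manip.get_obs();print(o["t"],o["tool_pos"],o["orientation"])
ci=manip.camera_info("wrist");im=manip.grab_frame("wrist");cv2.imwrite("pics/w5.png",im);pickle.dump(ci,open("w5.pkl","wb"))
t=manip.grab_frame("top");cv2.imwrite("pics/t5.png",t);tc=manip.camera_info("top")
for c,s in cents(im,(0,0,200),(180,45,255),300): print("w",c,s,onz(ci,c,.062).round(4))
for c,s in cents(t,(0,0,215),(180,40,255),60):
    if 220<c[1]<260: print("top",c,s,onz(tc,c,.062).round(4))
z=cv2.resize(t[150:260,150:350],None,fx=2.9,fy=2.9,interpolation=cv2.INTER_CUBIC)
cv2.imwrite("pics/c5.png",np.vstack([cv2.resize(im,(400,300)),cv2.resize(z,(400,220))]))
E
```

```text
16.95 [0.43536065 0.07040366 0.25133178] [1.79999693e+02 1.28616213e-02 9.76087355e+01]
w [ 33.9 100.6] [   0   70   67   66 3645] [0.1559 0.1294 0.062 ]
w [423.8 139.4] [381 135  87  13 767] [0.5776 0.1412 0.062 ]
w [452.7 163. ] [ 405  151   97   24 2018] [0.6169 0.1212 0.062 ]
w [380.4 221.1] [ 366  167   28  128 1475] [0.5517 0.0437 0.062 ]
w [393.  216.7] [386 171  15  94 324] [0.565  0.0509 0.062 ]
w [446.2 228.4] [ 432  176   30  112 1277] [0.6324 0.045  0.062 ]
w [523.  260.9] [ 492  196   65  144 4503] [0.7479 0.0152 0.062 ]
w [544.5 295.9] [ 520  196   40  169 2876] [ 0.8021 -0.0316  0.062 ]
w [ 47.2 257.9] [   0  210   81   85 4092] [ 0.1527 -0.0602  0.062 ]
w [367.8 340. ] [357 304  24  73 973] [ 0.5756 -0.1249  0.062 ]
top [220.6 232.7] [218 189   7  86 199] [0.4444 0.2056 0.062 ]
top [224.7 232.9] [222 188   7  87 218] [0.4433 0.1907 0.062 ]
top [251.8 250.6] [226 188  41  88 523] [0.3767 0.0932 0.062 ]
top [268.8 231.3] [267 188   5  88 215] [0.4451 0.0307 0.062 ]
top [105.6 226.4] [ 90 213  32  27 742] [0.4782 0.6263 0.062 ]
top [404.6 231.3] [401 214   7  34 102] [ 0.4322 -0.4622  0.062 ]
top [433.7 225.9] [429 217  14  16  84] [ 0.4492 -0.5705  0.062 ]
top [169.2 233.2] [163 227  14  14 151] [0.4473 0.3923 0.062 ]
```

View pics/c5.png

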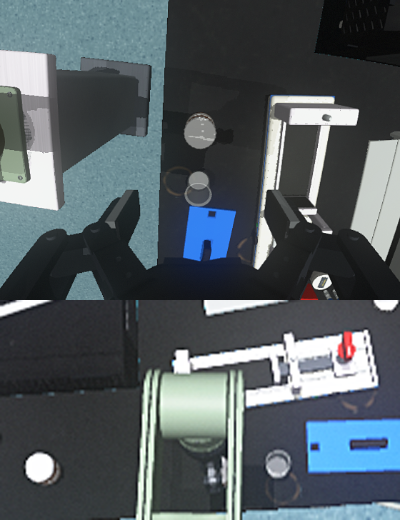

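```bash
python3 - <<'E'
from h import *
import pickle
ci=pickle.load(open("w5.pkl","rb"));im=cv2.imread("pics/w5.png");g=cv2.cvtColor(im,cv2.COLOR_BGR2GRAY)
print("predicted",proj(ci,[.4313,.0683,.062]))
c=cv2.HoughCircles(cv2.medianBlur(g[140:240,230:330],3),cv2.HOUGH_GRADIENT,1,20,param1=80,param2=12,minRadius=17,maxRadius=32)
for a in c[0][:4]: p=a[:2]+[230,140];print(p,a[2],onz(ci,p,.062).round(4))
m=(g[150:230,240:330]>130).astype(np.uint8);n,l,s,cc=cv2.connectedComponentsWithStats(m);k=1+s[1:,4].argmax()
print(s[k],cc[k]+[240,150],onz(ci,cc[k]+[240,150],.062).round(4))
E
```

```text
predicted [279.79435585 186.94357107]
[279.5 182.5] 24.3 [0.4303 0.0733 0.062 ]
[  18   14   44   44 1425] [279.63789474 186.05964912] [0.431  0.0693 0.062 ]
```

>>> drive_tool(
  targets=[
    {"gripper": -1,"dp": [-0.001,-0.005,0.04],"angular": [0,0,0]},
    {"gripper": -1,"dp": [-0.001,-0.005,0.08],"angular": [0,0,0]},
    {"gripper": -1,"dp": [-0.001,-0.005,0.12],"angular": [0,0,0]},
    {"gripper": -1,"dp": [-0.001,-0.005,0.16],"angular": [0,0,0]},
    {"gripper": -1,"dp": [-0.001,-0.005,0.19],"angular": [0,0,0]},
    {"gripper": -1,"dp": [-0.001,-0.005,0.215],"angular": [0,0,0]},
    {"gripper": -1,"dp": [-0.001,-0.005,0.226],"angular": [0,0,0]},
    {"gripper": -1,"dp": [-0.001,-0.005,0.226],"angular": [0,0,0]},
    {"gripper": -1,"dp": [-0.001,-0.005,0.226],"angular": [0,0,0]},
    {"gripper": 1,"dp": [-0.001,-0.005,0.226],"angular": [0,0,0]},
    {"gripper": 1,"dp": [-0.001,-0.005,0.226],"angular": [0,0,0]},
    {"gripper": 1,"dp": [-0.001,-0.005,0.226],"angular": [0,0,0]},
    {"gripper": 1,"dp": [-0.001,-0.005,0.226],"angular": [0,0,0]},
    {"gripper": 1,"dp": [-0.001,-0.005,0.226],"angular": [0,0,0]},
    {"gripper": 1,"dp": [-0.001,-0.005,0.226],"angular": [0,0,0]},
    {"gripper": 1,"dp": [-0.001,-0.005,0.226],"angular": [0,0,0]},
    {"gripper": 1,"dp": [-0.001,-0.005,0.226],"angular": [0,0,0]},
    {"gripper": 1,"dp": [-0.001,-0.005,0.226],"angular": [0,0,0]},
  ],
  newtons=40,
)

```text
t: 18.85
tool_pos: [0.4317, 0.0689, 0.0266]
orientation: [179.9, 0.0, 97.5]
contact_force: [-0.8, -0.4, 6.7]
gripper_width: 0.575
grip_force: 41.0
```

>>> drive_tool(
  targets=[
    {"gripper": 1,"dp": [0,0,-0.02],"angular": [0,0,0]},
    {"gripper": 1,"dp": [0,0,-0.06],"angular": [0,0,0]},
    {"gripper": 1,"dp": [0,0,-0.1],"angular": [0,0,0]},
    {"gripper": 1,"dp": [0,0,-0.14],"angular": [0,0,0]},
    {"gripper": 1,"dp": [0,0.015,-0.16],"angular": [0,0,0]},
    {"gripper": 1,"dp": [-0.002,0.05,-0.16],"angular": [0,0,0]},
    {"gripper": 1,"dp": [-0.003,0.09,-0.16],"angular": [0,0,0]},
    {"gripper": 1,"dp": [-0.005,0.13,-0.16],"angular": [0,0,0]},
    {"gripper": 1,"dp": [-0.006,0.16,-0.16],"angular": [0,0,0]},
    {"gripper": 1,"dp": [-0.006,0.172,-0.16],"angular": [0,0,0]},
    {"gripper": 1,"dp": [-0.006,0.172,-0.16],"angular": [0,0,0]},
    {"gripper": 1,"dp": [-0.006,0.172,-0.16],"angular": [0,0,0]},
    {"gripper": 1,"dp": [-0.006,0.172,-0.16],"angular": [0,0,0]},
  ],
)

```text
t: 20.15
tool_pos: [0.6006, 0.0854, 0.185]
orientation: [-179.9, -0.0, 97.5]
contact_force: [0.0, -0.3, -0.9]
gripper_width: 0.573
grip_force: 42.0
```

```bash
python3 - <<'E'
from h import *
o=manip.get_obs();print(o["t"],o["gripper_width"]);plan([.603,.0851,.059],97.5)
im=manip.grab_frame("wrist");cv2.imwrite("pics/w6.png",im)
E
```

```text
20.15 0.573304456899781
dp [-0.0006, 0.0025, 0.126] ang [-0.07, -0.01, 0.01] j6 -8.0 from [0.6006 0.0854 0.185 ] [-1.7993e+02 -1.0000e-02  9.7510e+01]
```

View pics/w6.png

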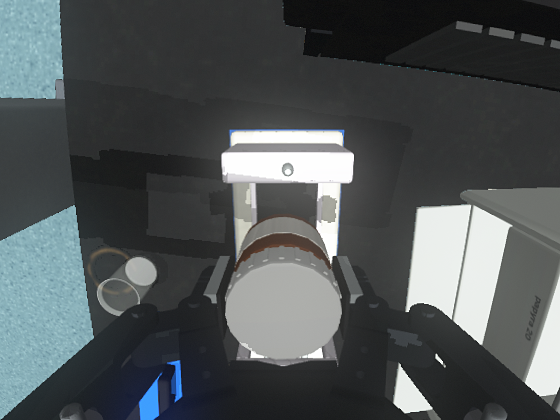

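The jar is held squarely, in line with the stop's pin at (287,169). Lowering it now.

>>> drive_tool(
  targets=[
    {"gripper": 1,"dp": [0,0.001,0.03],"angular": [0,0,0]},
    {"gripper": 1,"dp": [0,0.002,0.06],"angular": [0,0,0]},
    {"gripper": 1,"dp": [0,0.002,0.085],"angular": [0,0,0]},
    {"gripper": 1,"dp": [0,0.002,0.105],"angular": [0,0,0]},
    {"gripper": 1,"dp": [0,0.002,0.117],"angular": [0,0,0]},
    {"gripper": 1,"dp": [0,0.002,0.124],"angular": [0,0,0]},
    {"gripper": 1,"dp": [0,0.002,0.127],"angular": [0,0,0]},
    {"gripper": 1,"dp": [0,0.002,0.127],"angular": [0,0,0]},
    {"gripper": 1,"dp": [0,0.002,0.127],"angular": [0,0,0]},
    {"gripper": 1,"dp": [0,0.002,0.127],"angular": [0,0,0]},
  ],
)

```text
t: 21.2
tool_pos: [0.6047, 0.0857, 0.0594]
orientation: [179.9, 0.0, 97.5]
contact_force: [-0.2, 0.5, -0.7]
gripper_width: 0.571
grip_force: 42.0
```

>>> drive_tool(
  targets=[
    {"gripper": 1,"dp": [0,-0.001,0.002],"angular": [0,0,0]},
    {"gripper": 1,"dp": [0,-0.0015,0.0025],"angular": [0,0,0]},
    {"gripper": 1,"dp": [0,-0.0015,0.0025],"angular": [0,0,0]},
    {"gripper": 1,"dp": [0,-0.0015,0.0025],"angular": [0,0,0]},
    {"gripper": -0.7,"dp": [0,-0.0015,0.002],"angular": [0,0,0]},
    {"gripper": -0.7,"dp": [0,-0.0015,0.002],"angular": [0,0,0]},
    {"gripper": -0.7,"dp": [0,-0.0015,0.002],"angular": [0,0,0]},
    {"gripper": -0.7,"dp": [0,-0.0015,0.002],"angular": [0,0,0]},
    {"gripper": -0.7,"dp": [0,-0.0015,0.002],"angular": [0,0,0]},
    {"gripper": -0.7,"dp": [0,-0.0015,-0.02],"angular": [0,0,0]},
    {"gripper": -0.7,"dp": [0,-0.0015,-0.05],"angular": [0,0,0]},
    {"gripper": -0.7,"dp": [0,-0.0015,-0.1],"angular": [0,0,0]},
    {"gripper": -0.7,"dp": [0,-0.0015,-0.15],"angular": [0,0,0]},
    {"gripper": -1,"dp": [0,-0.0015,-0.19],"angular": [0,0,0]},
    {"gripper": -1,"dp": [0,-0.0015,-0.19],"angular": [0,0,0]},
    {"gripper": -1,"dp": [0,-0.0015,-0.19],"angular": [0,0,0]},
    {"gripper": -1,"dp": [0,-0.0015,-0.19],"angular": [0,0,0]},
  ],
)

```text
t: 22.9
tool_pos: [0.6011, 0.0854, 0.2464]
orientation: [-179.8, -0.0, 97.5]
contact_force: [-0.5, -0.6, 0.1]
gripper_width: 0.998
grip_force: 0.0
```

```bash
python3 - <<'E'
from h import *
import pickle
im=manip.grab_frame("wrist");ci=manip.camera_info("wrist");cv2.imwrite("pics/w7.png",im);pickle.dump(ci,open("w7.pkl","wb"))
t=manip.grab_frame("top");tc=manip.camera_info("top")
for c,s in cents(t,(0,0,215),(180,40,255),60):
    if 210<c[1]<260 and c[0]<380: print("top",c,s,onz(tc,c,.062).round(4))
g=cv2.cvtColor(im,cv2.COLOR_BGR2GRAY);p=proj(ci,[.603,.0851,.092]);print(p)
y,x=int(p[1]),int(p[0]);c=cv2.HoughCircles(cv2.medianBlur(g[y-60:y+60,x-60:x+60],3),cv2.HOUGH_GRADIENT,1,20,param1=80,param2=12,minRadius=20,maxRadius=45)
for a in c[0][:3]: q=a[:2]+[x-60,y-60];print(q,a[2],onz(ci,q,.092).round(4))
plan([.447,.392,.25],97.5)
E
```

```text
top [105.6 226.5] [ 90 213  32  27 739] [0.4779 0.6263 0.062 ]
top [135.3 215.9] [127 214  18   5  77] [0.5146 0.5192 0.062 ]
top [169.2 233.2] [163 227  14  14 151] [0.4473 0.3923 0.062 ]
[286.53032251 194.7792894 ]
[284.5 191.5] 25.2 [0.6006 0.0882 0.092 ]
[286.5 214.5] 44.4 [0.6058 0.0645 0.092 ]
[286.5 170.5] 33.3 [0.5997 0.1093 0.092 ]
dp [0.324, -0.1126, -0.0037] ang [-0.28, -0.04, -0.0] j6 -8.0 from [0.6009 0.0854 0.2456] [-1.7972e+02 -4.0000e-02  9.7500e+01]
```

>>> drive_tool(
  targets=[
    {"gripper": -1,"dp": [0.01,-0.05,0],"angular": [0,0,0]},
    {"gripper": -1,"dp": [0.02,-0.1,0],"angular": [0,0,0]},
    {"gripper": -1,"dp": [0.02,-0.14,0],"angular": [0,0,0]},
    {"gripper": -1,"dp": [0.06,-0.15,0],"angular": [0,0,0]},
    {"gripper": -1,"dp": [0.324,-0.112,0],"angular": [0,0,0]},
    {"gripper": -1,"dp": [0.324,-0.112,0],"angular": [0,0,0]},
    {"gripper": -1,"dp": [0.324,-0.112,0],"angular": [0,0,0]},
    {"gripper": -1,"dp": [0.324,-0.112,0],"angular": [0,0,0]},
    {"gripper": -1,"dp": [0.324,-0.112,0],"angular": [0,0,0]},
    {"gripper": -1,"dp": [0.324,-0.112,0],"angular": [0,0,0]},
    {"gripper": -1,"dp": [0.324,-0.112,0],"angular": [0,0,0]},
    {"gripper": -1,"dp": [0.324,-0.112,0],"angular": [0,0,0]},
    {"gripper": -1,"dp": [0.324,-0.112,0],"angular": [0,0,0]},
    {"gripper": -1,"dp": [0.324,-0.112,0],"angular": [0,0,0]},
  ],
)

```text
t: 24.4
tool_pos: [0.4493, 0.3905, 0.2482]
orientation: [-180.0, 0.0, 97.4]
contact_force: [0.4, -0.3, -0.7]
gripper_width: 1.002
grip_force: 0.0
```

```bash
python3 - <<'E'
from h import *
o=manip.get_obs();print(o["t"],o["tool_pos"],o["orientation"])
ci=manip.camera_info("wrist");im=manip.grab_frame("wrist");cv2.imwrite("pics/w8.png",im)
p=proj(ci,[.446,.3925,.062]);print("pred",p)
g=cv2.cvtColor(im,cv2.COLOR_BGR2GRAY);y,x=int(p[1]),int(p[0])
m=(g[y-50:y+50,x-50:x+50]>130).astype(np.uint8);n,l,s,cc=cv2.connectedComponentsWithStats(m);k=1+s[1:,4].argmax()
q=cc[k]+[x-50,y-50];print(s[k],q,onz(ci,q,.062).round(4))
t=manip.grab_frame("top");z=cv2.resize(t[150:230,220:360],None,fx=2.5,fy=2.5)
cv2.imwrite("pics/c8.png",np.vstack([im,np.pad(z[:180],((0,0),(0,560-z.shape[1]),(0,0)))]))
E
```

```text
24.4 [0.44927555 0.39047286 0.24824146] [-1.79980977e+02  2.86859434e-02  9.73789122e+01]
pred [281.01588041 184.04720955]
[  27   20   47   52 1824] [281.22532895 180.03015351] [0.4457 0.397  0.062 ]
```

View pics/c8.png

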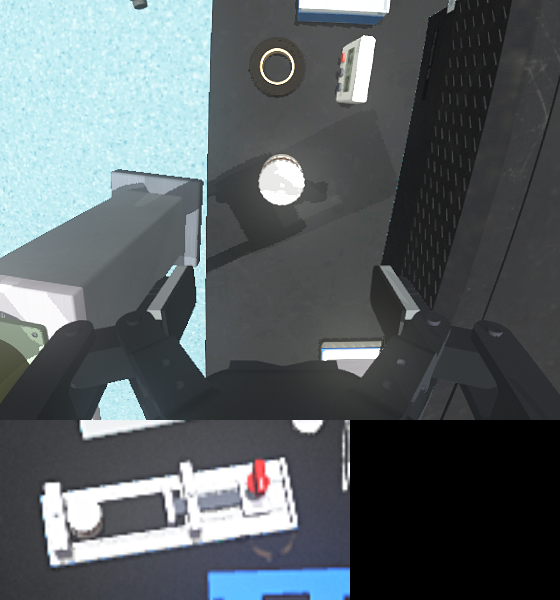

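Jar B's cap is at (281,182), clear of tape and timer. In the top view jar A stands in the bed beside the stop and the knob bar lies across (loose).

>>> drive_tool(
  targets=[
    {"gripper": -1,"dp": [0.004,-0.003,0.04],"angular": [0,0,0]},
    {"gripper": -1,"dp": [0.004,-0.003,0.08],"angular": [0,0,0]},
    {"gripper": -1,"dp": [0.004,-0.003,0.12],"angular": [0,0,0]},
    {"gripper": -1,"dp": [0.004,-0.003,0.16],"angular": [0,0,0]},
    {"gripper": -1,"dp": [0.004,-0.003,0.19],"angular": [0,0,0]},
    {"gripper": -1,"dp": [0.004,-0.003,0.21],"angular": [0,0,0]},
    {"gripper": -1,"dp": [0.004,-0.003,0.221],"angular": [0,0,0]},
    {"gripper": -1,"dp": [0.004,-0.003,0.221],"angular": [0,0,0]},
    {"gripper": -1,"dp": [0.004,-0.003,0.221],"angular": [0,0,0]},
    {"gripper": 1,"dp": [0.004,-0.003,0.221],"angular": [0,0,0]},
    {"gripper": 1,"dp": [0.004,-0.003,0.221],"angular": [0,0,0]},
    {"gripper": 1,"dp": [0.004,-0.003,0.221],"angular": [0,0,0]},
    {"gripper": 1,"dp": [0.004,-0.003,0.221],"angular": [0,0,0]},
    {"gripper": 1,"dp": [0.004,-0.003,0.221],"angular": [0,0,0]},
    {"gripper": 1,"dp": [0.004,-0.003,0.221],"angular": [0,0,0]},
    {"gripper": 1,"dp": [0.004,-0.003,0.221],"angular": [0,0,0]},
    {"gripper": 1,"dp": [0.004,-0.003,0.221],"angular": [0,0,0]},
    {"gripper": 1,"dp": [0.004,-0.003,0.221],"angular": [0,0,0]},
  ],
)

```text
t: 26.3
tool_pos: [0.4466, 0.3964, 0.0288]
orientation: [179.9, -0.1, 97.5]
contact_force: [-0.4, -0.3, 6.1]
gripper_width: 0.577
grip_force: 41.8
```

>>> drive_tool(
  targets=[
    {"gripper": 1,"dp": [0,0,-0.02],"angular": [0,0,0]},
    {"gripper": 1,"dp": [0,0,-0.06],"angular": [0,0,0]},
    {"gripper": 1,"dp": [0,0,-0.1],"angular": [0,0,0]},
    {"gripper": 1,"dp": [0,0,-0.14],"angular": [0,0,0]},
    {"gripper": 1,"dp": [-0.02,-0.003,-0.17],"angular": [0,0,0]},
    {"gripper": 1,"dp": [-0.06,-0.008,-0.17],"angular": [0,0,0]},
    {"gripper": 1,"dp": [-0.1,-0.013,-0.17],"angular": [0,0,0]},
    {"gripper": 1,"dp": [-0.14,-0.018,-0.17],"angular": [0,0,0]},
    {"gripper": 1,"dp": [-0.18,-0.023,-0.17],"angular": [0,0,0]},
    {"gripper": 1,"dp": [-0.22,-0.029,-0.17],"angular": [0,0,0]},
    {"gripper": 1,"dp": [-0.255,-0.03,-0.17],"angular": [0,0,0]},
    {"gripper": 1,"dp": [-0.28,-0.01,-0.17],"angular": [0,0,0]},
    {"gripper": 1,"dp": [-0.305,0.02,-0.17],"angular": [0,0,0]},
    {"gripper": 1,"dp": [-0.33,0.05,-0.17],"angular": [0,0,0]},
    {"gripper": 1,"dp": [-0.355,0.08,-0.17],"angular": [0,0,0]},
    {"gripper": 1,"dp": [-0.375,0.105,-0.17],"angular": [0,0,0]},
    {"gripper": 1,"dp": [-0.385,0.114,-0.17],"angular": [0,0,0]},
    {"gripper": 1,"dp": [-0.385,0.114,-0.17],"angular": [0,0,0]},
    {"gripper": 1,"dp": [-0.385,0.114,-0.17],"angular": [0,0,0]},
    {"gripper": 1,"dp": [-0.385,0.114,-0.17],"angular": [0,0,0]},
  ],
)

```text
t: 28.3
tool_pos: [0.6073, 0.0299, 0.1969]
orientation: [-179.9, -0.0, 97.6]
contact_force: [0.2, -0.1, -2.0]
gripper_width: 0.577
grip_force: 42.0
```

```bash
python3 - <<'E'
from h import *
o=manip.get_obs();print(o["t"],o["gripper_width"]);plan([.6103,.0296,.0588],97.5)
ci=manip.camera_info("wrist");im=manip.grab_frame("wrist");cv2.imwrite("pics/w9.png",im)
for P in([.6103,.0296,.092],[.603,.0851,.092]): print(proj(ci,P))
E
```

```text
28.3 0.5770106686427192
dp [-0.0008, 0.0032, 0.1381] ang [-0.09, -0.04, 0.06] j6 -13.0 from [0.6073 0.0299 0.1969] [-1.7991e+02 -4.0000e-02  9.7560e+01]
[287.51866765 210.22747038]
[287.92007531 142.98180739]
```

View pics/w9.png

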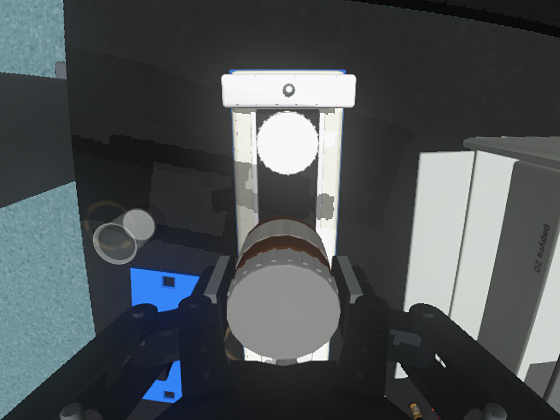

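Jar A sits at (288,143), exactly as predicted. Lowering jar B.

>>> drive_tool(
  targets=[
    {"gripper": 1,"dp": [-0.001,0.001,0.03],"angular": [0,0,0]},
    {"gripper": 1,"dp": [-0.001,0.001,0.06],"angular": [0,0,0]},
    {"gripper": 1,"dp": [-0.001,0.001,0.09],"angular": [0,0,0]},
    {"gripper": 1,"dp": [-0.001,0.001,0.115],"angular": [0,0,0]},
    {"gripper": 1,"dp": [-0.001,0.001,0.128],"angular": [0,0,0]},
    {"gripper": 1,"dp": [-0.001,0.001,0.134],"angular": [0,0,0]},
    {"gripper": 1,"dp": [-0.001,0.001,0.138],"angular": [0,0,0]},
    {"gripper": 1,"dp": [-0.001,0.001,0.138],"angular": [0,0,0]},
    {"gripper": 1,"dp": [-0.001,0.001,0.138],"angular": [0,0,0]},
    {"gripper": 1,"dp": [-0.001,0.001,0.138],"angular": [0,0,0]},
  ],
)

```text
t: 29.35
tool_pos: [0.6109, 0.0278, 0.0606]
orientation: [179.9, 0.0, 97.5]
contact_force: [-0.5, -0.9, -1.4]
gripper_width: 0.574
grip_force: 42.0
```

>>> drive_tool(
  targets=[
    {"gripper": 1,"dp": [0,0,0.001],"angular": [0,0,0]},
    {"gripper": 1,"dp": [0,0,0.0015],"angular": [0,0,0]},
    {"gripper": 1,"dp": [0,0,0.0015],"angular": [0,0,0]},
    {"gripper": 1,"dp": [0,0,0.0015],"angular": [0,0,0]},
    {"gripper": -0.7,"dp": [0,0,0.001],"angular": [0,0,0]},
    {"gripper": -0.7,"dp": [0,0,0.001],"angular": [0,0,0]},
    {"gripper": -0.7,"dp": [0,0,0.001],"angular": [0,0,0]},
    {"gripper": -0.7,"dp": [0,0,0.001],"angular": [0,0,0]},
    {"gripper": -0.7,"dp": [0,0,0.001],"angular": [0,0,0]},
    {"gripper": -0.7,"dp": [0,0,-0.02],"angular": [0,0,0]},
    {"gripper": -0.7,"dp": [0,0,-0.05],"angular": [0,0,0]},
    {"gripper": -0.7,"dp": [0,0,-0.1],"angular": [0,0,0]},
    {"gripper": -0.7,"dp": [0,0,-0.15],"angular": [0,0,0]},
    {"gripper": -1,"dp": [0,0,-0.2],"angular": [0,0,0]},
    {"gripper": -1,"dp": [-0.05,0,-0.22],"angular": [0,0,0]},
    {"gripper": -1,"dp": [-0.1,0,-0.22],"angular": [0,0,0]},
    {"gripper": -1,"dp": [-0.13,0,-0.22],"angular": [0,0,0]},
    {"gripper": -1,"dp": [-0.13,0,-0.22],"angular": [0,0,0]},
    {"gripper": -1,"dp": [-0.13,0,-0.22],"angular": [0,0,0]},
  ],
)

```text
t: 31.25
tool_pos: [0.6266, -0.1015, 0.2788]
orientation: [-180.0, -0.1, 97.4]
contact_force: [0.1, -0.2, -0.3]
gripper_width: 0.999
grip_force: 0.0
```

```bash
python3 - <<'E'
from h import *
import pickle
o=manip.get_obs();print(o["t"],o["tool_pos"],o["orientation"])
ci=manip.camera_info("wrist");im=manip.grab_frame("wrist");cv2.imwrite("pics/w10.png",im);pickle.dump(ci,open("w10.pkl","wb"))
hsv=cv2.cvtColor(im,cv2.COLOR_BGR2HSV)
red=cv2.inRange(hsv,(0,120,50),(8,255,255))|cv2.inRange(hsv,(170,120,50),(180,255,255))
n,l,s,c=cv2.connectedComponentsWithStats(red)
for i in range(1,n):
    if s[i,4]>100: print("red",c[i],s[i],onz(ci,c[i],.151).round(4))
E
```

```text
31.25 [ 0.62655992 -0.10151386  0.2787695 ] [-1.79960132e+02 -6.01594992e-02  9.73987195e+01]
red [286.55358807 256.55358807] [ 263  237   45   36 1073] [ 0.6364 -0.1563  0.151 ]
red [452.41428571 318.74285714] [442 311  20  16 140] [ 0.8242 -0.2085  0.151 ]
```

View pics/w10.png

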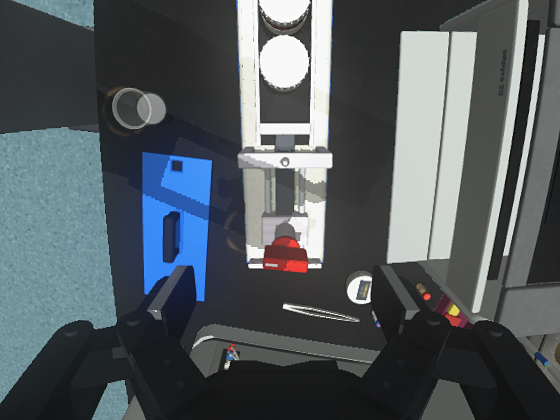

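The wrist view shows both jars in the bed ((285,8) and (284,62)), the jaw free, and the knob bar across at (286,262). Now I re-grip the knob.

>>> drive_tool(
  targets=[
    {"gripper": -1,"dp": [-0.061,-0.002,0],"angular": [0,0,-85]},
    {"gripper": -1,"dp": [-0.061,-0.002,0],"angular": [0,0,-85]},
    {"gripper": -1,"dp": [-0.061,-0.002,0],"angular": [0,0,-85]},
    {"gripper": -1,"dp": [-0.061,-0.002,0],"angular": [0,0,-85]},
    {"gripper": -1,"dp": [-0.061,-0.002,0],"angular": [0,0,-85]},
    {"gripper": -1,"dp": [-0.061,-0.002,0],"angular": [0,0,-85]},
    {"gripper": -1,"dp": [-0.061,-0.002,0],"angular": [0,0,-85]},
    {"gripper": -1,"dp": [-0.061,-0.002,0],"angular": [0,0,-85]},
    {"gripper": -1,"dp": [-0.061,-0.002,0],"angular": [0,0,-85]},
    {"gripper": -1,"dp": [-0.061,-0.002,0],"angular": [0,0,-85]},
    {"gripper": -1,"dp": [-0.061,-0.002,0],"angular": [0,0,-85]},
    {"gripper": -1,"dp": [-0.061,-0.002,0.04],"angular": [0,0,-85]},
    {"gripper": -1,"dp": [-0.061,-0.002,0.08],"angular": [0,0,-85]},
    {"gripper": -1,"dp": [-0.061,-0.002,0.12],"angular": [0,0,-85]},
    {"gripper": -1,"dp": [-0.061,-0.002,0.145],"angular": [0,0,-85]},
    {"gripper": -1,"dp": [-0.061,-0.002,0.157],"angular": [0,0,-85]},
    {"gripper": -1,"dp": [-0.061,-0.002,0.157],"angular": [0,0,-85]},
    {"gripper": -1,"dp": [-0.061,-0.002,0.157],"angular": [0,0,-85]},
    {"gripper": -1,"dp": [-0.061,-0.002,0.157],"angular": [0,0,-85]},
  ],
)

```text
t: 33.2
tool_pos: [0.6346, -0.1621, 0.125]
orientation: [-179.9, 0.2, -177.5]
contact_force: [0.0, 0.2, -0.9]
gripper_width: 1.001
grip_force: 0.0
```

>>> drive_tool(
  targets=[
    {"gripper": 0.4,"dp": [0,0,0],"angular": [0,0,0]},
    {"gripper": 0.4,"dp": [0,0,0],"angular": [0,0,0]},
    {"gripper": 0.4,"dp": [0,0,0],"angular": [0,0,0]},
    {"gripper": 1,"dp": [0,0,0],"angular": [0,0,0]},
    {"gripper": 1,"dp": [0,0,0],"angular": [0,0,0]},
    {"gripper": 1,"dp": [0,0,0],"angular": [0,0,0]},
    {"gripper": 1,"dp": [0,0,0],"angular": [0,0,0]},
    {"gripper": 1,"dp": [0,0,0],"angular": [0,0,0]},
    {"gripper": 1,"dp": [0,0,0],"angular": [0,0,0]},
    {"gripper": 1,"dp": [0,0,0],"angular": [0,0,0]},
    {"gripper": 1,"dp": [0,0,0],"angular": [0,0,0]},
  ],
  newtons=60,
)

```text
t: 34.3
tool_pos: [0.6328, -0.1621, 0.1229]
orientation: [-180.0, 0.0, -177.5]
contact_force: [-3.9, -1.8, 5.6]
gripper_width: 0.151
grip_force: 59.7
```

>>> drive_tool(
  targets=[
    {"gripper": 1,"dp": [0,0.004,0],"angular": [0,0,0]},
    {"gripper": 1,"dp": [0.001,0.009,0],"angular": [0,0,0]},
    {"gripper": 1,"dp": [0.001,0.014,0],"angular": [0,0,0]},
    {"gripper": 1,"dp": [0.002,0.019,0],"angular": [0,0,0]},
    {"gripper": 1,"dp": [0.002,0.024,0],"angular": [0,0,0]},
    {"gripper": 1,"dp": [0.002,0.028,0],"angular": [0,0,0]},
    {"gripper": 1,"dp": [0.003,0.031,0],"angular": [0,0,0]},
    {"gripper": 1,"dp": [0.003,0.034,0],"angular": [0,0,0]},
    {"gripper": 1,"dp": [0.003,0.036,0],"angular": [0,0,0]},
    {"gripper": 1,"dp": [0.003,0.038,0],"angular": [0,0,0]},
    {"gripper": 1,"dp": [0.003,0.038,0],"angular": [0,0,0]},
  ],
)

```text
t: 35.4
tool_pos: [0.6278, -0.124, 0.1229]
orientation: [-180.0, -0.1, -177.5]
contact_force: [-4.5, -2.0, 6.6]
gripper_width: 0.152
grip_force: 59.9
```

>>> drive_tool(
  targets=[
    {"gripper": 1,"dp": [0,0.001,0],"angular": [0,0,0]},
    {"gripper": 1,"dp": [0,0.002,0],"angular": [0,0,0]},
    {"gripper": 1,"dp": [0,0.002,0],"angular": [0,0,0]},
  ],
)

```text
t: 35.7
tool_pos: [0.6276, -0.1223, 0.1229]
orientation: [-179.9, -0.1, -177.5]
contact_force: [-5.3, -3.2, 6.4]
gripper_width: 0.15
grip_force: 59.9
```

>>> drive_tool(
  targets=[
    {"gripper": 1,"dp": [0,0.001,0],"angular": [0,0,0]},
    {"gripper": 1,"dp": [0,0.002,0],"angular": [0,0,0]},
    {"gripper": 1,"dp": [0,0.002,0],"angular": [0,0,0]},
  ],
)

```text
t: 36.0
tool_pos: [0.6275, -0.1219, 0.1229]
orientation: [-179.8, -0.1, -177.5]
contact_force: [-4.7, -7.5, 7.3]
gripper_width: 0.151
grip_force: 59.8
```

>>> drive_tool(
  targets=[
    {"gripper": 1,"dp": [0,0.001,0],"angular": [0,0,0]},
    {"gripper": 1,"dp": [0,0.001,0],"angular": [0,0,0]},
    {"gripper": 1,"dp": [0,0.001,0],"angular": [0,0,0]},
  ],
)

```text
t: 36.3
tool_pos: [0.6275, -0.1218, 0.1229]
orientation: [-179.7, -0.1, -177.5]
contact_force: [-4.1, -9.1, 5.0]
gripper_width: 0.153
grip_force: 59.8
```

>>> drive_tool(
  targets=[
    {"gripper": 1,"dp": [0,0,0],"angular": [0,0,5]},
    {"gripper": 1,"dp": [0,0,0],"angular": [0,0,11]},
    {"gripper": 1,"dp": [0,0,0],"angular": [0,0,17]},
    {"gripper": 1,"dp": [0,0,0],"angular": [0,0,23]},
    {"gripper": 1,"dp": [0,0,0],"angular": [0,0,29]},
    {"gripper": 1,"dp": [0,0,0],"angular": [0,0,35]},
    {"gripper": 1,"dp": [0,0,0],"angular": [0,0,41]},
    {"gripper": 1,"dp": [0,0,0],"angular": [0,0,47]},
    {"gripper": 1,"dp": [0,0,0],"angular": [0,0,53]},
    {"gripper": 1,"dp": [0,0,0],"angular": [0,0,59]},
    {"gripper": 1,"dp": [0,0,0],"angular": [0,0,65]},
    {"gripper": 1,"dp": [0,0,0],"angular": [0,0,71]},
    {"gripper": 1,"dp": [0,0,0],"angular": [0,0,77]},
    {"gripper": 1,"dp": [0,0,0],"angular": [0,0,81]},
    {"gripper": 1,"dp": [0,0,0],"angular": [0,0,82]},
    {"gripper": 1,"dp": [0,0,0],"angular": [0,0,82]},
    {"gripper": 1,"dp": [0,0,0],"angular": [0,0,82]},
  ],
)

```text
t: 38.0
tool_pos: [0.6303, -0.1183, 0.1231]
orientation: [179.7, 0.1, 100.7]
contact_force: [5.3, 0.1, 2.7]
gripper_width: 0.151
grip_force: 59.4
```

>>> drive_tool(
  targets=[
    {"gripper": -1,"dp": [0,0,0],"angular": [0,0,0]},
    {"gripper": -1,"dp": [0,0,0],"angular": [0,0,0]},
    {"gripper": -1,"dp": [0,0,0],"angular": [0,0,0]},
    {"gripper": -1,"dp": [0,0,0],"angular": [0,0,0]},
    {"gripper": -1,"dp": [0,0,-0.03],"angular": [0,0,0]},
    {"gripper": -1,"dp": [0,0,-0.07],"angular": [0,0,0]},
    {"gripper": -1,"dp": [0,0,-0.12],"angular": [0,0,0]},
    {"gripper": -1,"dp": [0.05,0,-0.15],"angular": [0,0,3]},
    {"gripper": -1,"dp": [0.09,0,-0.15],"angular": [0,0,3]},
    {"gripper": -1,"dp": [0.11,0,-0.15],"angular": [0,0,3]},
    {"gripper": -1,"dp": [0.11,0,-0.15],"angular": [0,0,3]},
    {"gripper": -1,"dp": [0.11,0,-0.15],"angular": [0,0,3]},
    {"gripper": -1,"dp": [0.11,0,-0.15],"angular": [0,0,3]},
  ],
)

```text
t: 39.3
tool_pos: [0.6078, -0.0117, 0.2717]
orientation: [-179.9, 0.0, 97.4]
contact_force: [0.7, -0.5, -0.5]
gripper_width: 1.003
grip_force: 0.0
```

```bash
python3 - <<'E'
from h import *
import pickle
o=manip.get_obs();print(o["t"],o["tool_pos"],o["orientation"])
ci=manip.camera_info("wrist");im=manip.grab_frame("wrist");cv2.imwrite("pics/w11.png",im);pickle.dump(ci,open("w11.pkl","wb"))
s=np.array([.5993,.1129]);u=np.array([-.1305,.9914])
for d in(-.025,-.075): print(proj(ci,[*(s+d*u),.092]).round(1))
print("jaw top edge",proj(ci,[*(s-.1*u),.079]).round(1),"knob",proj(ci,[*(s-.235*u),.151]).round(1))
E
```

```text
39.3 [ 0.60779407 -0.01172966  0.27170701] [-1.79942652e+02  1.57361844e-02  9.74377810e+01]
[291.8  89.6]
[291.5 140.8]
jaw top edge [291.  162.9] knob [291.7 308.2]
```

View pics/w11.png

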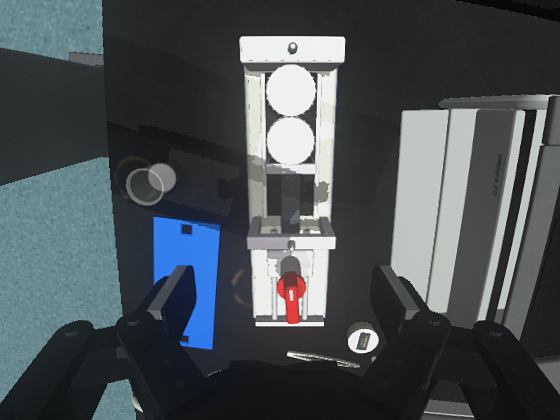

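Jars sit at (291,90) and (290,141), exactly at the contact positions, and the knob bar is along the bed (tight). Now I fetch the cover.

>>> drive_tool(
  targets=[
    {"gripper": -1,"dp": [-0.03,-0.05,0],"angular": [0,0,7.5]},
    {"gripper": -1,"dp": [-0.07,-0.1,0],"angular": [0,0,7.5]},
    {"gripper": -1,"dp": [-0.11,-0.14,0],"angular": [0,0,7.5]},
    {"gripper": -1,"dp": [-0.15,-0.152,0.02],"angular": [0,0,7.5]},
    {"gripper": -1,"dp": [-0.181,-0.152,0.05],"angular": [0,0,7.5]},
    {"gripper": -1,"dp": [-0.181,-0.152,0.05],"angular": [0,0,7.5]},
    {"gripper": -1,"dp": [-0.181,-0.152,0.05],"angular": [0,0,7.5]},
    {"gripper": -1,"dp": [-0.181,-0.152,0.05],"angular": [0,0,7.5]},
    {"gripper": -1,"dp": [-0.181,-0.152,0.05],"angular": [0,0,7.5]},
  ],
)

```text
t: 40.25
tool_pos: [0.4818, -0.2093, 0.2234]
orientation: [179.9, 0.0, 90.1]
contact_force: [-0.2, 0.2, 1.6]
gripper_width: 0.997
grip_force: 0.0
```

```bash
python3 - <<'E'
from h import *
o=manip.get_obs();plan([.4802,-.2106,.0155],90)
ci=manip.camera_info("wrist");im=manip.grab_frame("wrist");cv2.imwrite("pics/w12.png",im)
hsv=cv2.cvtColor(im,cv2.COLOR_BGR2HSV);m=cv2.inRange(hsv,(100,140,60),(130,255,255))
cs,h=cv2.findContours(m,cv2.RETR_CCOMP,cv2.CHAIN_APPROX_NONE)
for q,hh in zip(cs,h[0]):
    if hh[3]>=0 and cv2.contourArea(q)>60:
        r=cv2.minAreaRect(q.astype(np.float32));print("hole",np.round(r[0],1),np.round(r[1],1),onz(ci,r[0],.006).round(4),onz(ci,r[0],.038).round(4))
print("pred holes",proj(ci,[.4802,-.1116,.006]),proj(ci,[.4802,-.3096,.006]),"bar",proj(ci,[.4802,-.2106,.038]))
E
```

```text
dp [-0.0012, -0.0019, 0.2079] ang [0.09, 0.03, 0.08] j6 -33.0 from [ 0.4818 -0.2093  0.2234] [1.7991e+02 3.0000e-02 9.0080e+01]
hole [281.5 255. ] [ 8. 11.] [ 0.4794 -0.3084  0.006 ] [ 0.4795 -0.2924  0.038 ]
hole [281.  190.5] [53. 14.] [ 0.4788 -0.2224  0.006 ] [ 0.479  -0.2141  0.038 ]
hole [281.  163.5] [14. 15.] [ 0.4788 -0.1897  0.006 ] [ 0.479  -0.1843  0.038 ]
hole [281.   94.5] [13. 12.] [ 0.4788 -0.1127  0.006 ] [ 0.479  -0.1142  0.038 ]
pred holes [282.22793668  93.43567188] [282.11844767 255.83323252] bar [282.11305362 187.43620039]
```

Cover is where it was left (within about 1 mm). Grasping it.

>>> drive_tool(
  targets=[
    {"gripper": -1,"dp": [-0.001,-0.002,0.04],"angular": [0,0,0]},
    {"gripper": -1,"dp": [-0.001,-0.002,0.08],"angular": [0,0,0]},
    {"gripper": -1,"dp": [-0.001,-0.002,0.12],"angular": [0,0,0]},
    {"gripper": -1,"dp": [-0.001,-0.002,0.16],"angular": [0,0,0]},
    {"gripper": -1,"dp": [-0.001,-0.002,0.19],"angular": [0,0,0]},
    {"gripper": -1,"dp": [-0.001,-0.002,0.202],"angular": [0,0,0]},
    {"gripper": -1,"dp": [-0.001,-0.002,0.207],"angular": [0,0,0]},
    {"gripper": -1,"dp": [-0.001,-0.002,0.207],"angular": [0,0,0]},
    {"gripper": 1,"dp": [-0.001,-0.002,0.207],"angular": [0,0,0]},
    {"gripper": 1,"dp": [-0.001,-0.002,0.207],"angular": [0,0,0]},
    {"gripper": 1,"dp": [-0.001,-0.002,0.207],"angular": [0,0,0]},
    {"gripper": 1,"dp": [-0.001,-0.002,0.207],"angular": [0,0,0]},
    {"gripper": 1,"dp": [-0.001,-0.002,0.207],"angular": [0,0,0]},
    {"gripper": 1,"dp": [-0.001,-0.002,0.207],"angular": [0,0,0]},
    {"gripper": 1,"dp": [-0.001,-0.002,0.207],"angular": [0,0,0]},
    {"gripper": 1,"dp": [-0.001,-0.002,0.207],"angular": [0,0,0]},
    {"gripper": 1,"dp": [-0.001,-0.002,0.207],"angular": [0,0,0]},
    {"gripper": 1,"dp": [-0.001,-0.002,0.207],"angular": [0,0,0]},
    {"gripper": 1,"dp": [-0.001,-0.002,0.207],"angular": [0,0,0]},
  ],
  newtons=70,
)

```text
t: 42.2
tool_pos: [0.4793, -0.2114, 0.016]
orientation: [179.9, 0.0, 90.0]
contact_force: [-1.3, 1.6, 5.2]
gripper_width: 0.172
grip_force: 69.6
```

>>> drive_tool(
  targets=[
    {"gripper": 1,"dp": [0,0,-0.01],"angular": [0,0,0]},
    {"gripper": 1,"dp": [0,0,-0.03],"angular": [0,0,0]},
    {"gripper": 1,"dp": [0,0,-0.07],"angular": [0,0,0]},
    {"gripper": 1,"dp": [0,0,-0.11],"angular": [0,0,0]},
    {"gripper": 1,"dp": [0,0,-0.15],"angular": [0,0,0]},
    {"gripper": 1,"dp": [0,0,-0.19],"angular": [0,0,0]},
    {"gripper": 1,"dp": [0,0,-0.22],"angular": [0,0,0]},
    {"gripper": 1,"dp": [0.02,0.011,-0.23],"angular": [0,0,0]},
    {"gripper": 1,"dp": [0.05,0.028,-0.23],"angular": [0,0,-1.5]},
    {"gripper": 1,"dp": [0.08,0.044,-0.23],"angular": [0,0,-3]},
    {"gripper": 1,"dp": [0.11,0.061,-0.23],"angular": [0,0,-4.5]},
    {"gripper": 1,"dp": [0.14,0.078,-0.23],"angular": [0,0,-6]},
    {"gripper": 1,"dp": [0.17,0.094,-0.23],"angular": [0,0,-7.5]},
    {"gripper": 1,"dp": [0.2,0.111,-0.23],"angular": [0,0,-7.5]},
    {"gripper": 1,"dp": [0.225,0.125,-0.23],"angular": [0,0,-7.5]},
    {"gripper": 1,"dp": [0.237,0.132,-0.23],"angular": [0,0,-7.5]},
    {"gripper": 1,"dp": [0.237,0.132,-0.23],"angular": [0,0,-7.5]},
    {"gripper": 1,"dp": [0.237,0.132,-0.23],"angular": [0,0,-7.5]},
    {"gripper": 1,"dp": [0.237,0.132,-0.23],"angular": [0,0,-7.5]},
    {"gripper": 1,"dp": [0.237,0.132,-0.23],"angular": [0,0,-7.5]},
  ],
)

```text
t: 44.2
tool_pos: [0.6104, 0.0247, 0.2453]
orientation: [-180.0, 0.0, 97.4]
contact_force: [-0.6, -1.0, -2.1]
gripper_width: 0.17
grip_force: 68.7
```

```bash
python3 - <<'E'
from h import *
o=manip.get_obs();print(o["gripper_width"],o["t"]);plan([.6109,.0263,.15],97.5)
E
```

```text
0.16950642876268157 44.2
dp [0.0016, 0.0008, 0.0953] ang [-0.02, 0.02, -0.1] j6 -13.0 from [0.6104 0.0247 0.2453] [-1.7998e+02  2.0000e-02  9.7400e+01]
```

>>> drive_tool(
  targets=[
    {"gripper": 1,"dp": [0.0015,0.0005,0.02],"angular": [0,0,0]},
    {"gripper": 1,"dp": [0.0015,0.0005,0.05],"angular": [0,0,0]},
    {"gripper": 1,"dp": [0.0015,0.0005,0.075],"angular": [0,0,0]},
    {"gripper": 1,"dp": [0.0015,0.0005,0.09],"angular": [0,0,0]},
    {"gripper": 1,"dp": [0.0015,0.0005,0.095],"angular": [0,0,0]},
    {"gripper": 1,"dp": [0.0015,0.0005,0.095],"angular": [0,0,0]},
    {"gripper": 1,"dp": [0.0015,0.0005,0.095],"angular": [0,0,0]},
    {"gripper": 1,"dp": [0.0015,0.0005,0.095],"angular": [0,0,0]},
    {"gripper": 1,"dp": [0.0015,0.0005,0.095],"angular": [0,0,0]},
  ],
)

```text
t: 45.1
tool_pos: [0.612, 0.0275, 0.1517]
orientation: [179.9, 0.0, 97.5]
contact_force: [-0.1, 0.5, -1.4]
gripper_width: 0.172
grip_force: 68.6
```

```bash
python3 - <<'E'
from h import *
o=manip.get_obs();plan([.6109,.0263,.116],97.5)
ci=manip.camera_info("wrist");im=manip.grab_frame("wrist");cv2.imwrite("pics/w13.png",im)
hsv=cv2.cvtColor(im,cv2.COLOR_BGR2HSV);m=cv2.inRange(hsv,(100,140,60),(130,255,255))
cs,h=cv2.findContours(m,cv2.RETR_CCOMP,cv2.CHAIN_APPROX_NONE)
z=o["tool_pos"][2]-.010
for q,hh in zip(cs,h[0]):
    if hh[3]>=0 and cv2.contourArea(q)>60:
        r=cv2.minAreaRect(q.astype(np.float32));print("hole",np.round(r[0],1),np.round(r[1],1),onz(ci,r[0],z).round(4))
p=proj(ci,[.5979,.1247,.114]);print("pin pred",p,"hole target",[.5979,.1247])
y,x=int(p[1]),int(p[0]);cv2.imwrite("pics/c13.png",np.hstack([cv2.resize(im,(440,330)),cv2.resize(im[y-33:y+33,x-33:x+33],(330,330))]))
E
```

```text
dp [-0.001, -0.0014, 0.0357] ang [0.14, 0.03, 0.0] j6 -13.0 from [0.612  0.0275 0.1517] [1.7986e+02 3.0000e-02 9.7500e+01]
hole [282.5  72.5] [29. 31.] [0.5986 0.1235 0.1417]
hole [283.   56.5] [ 3. 30.] [0.5979 0.1304 0.1417]
pin pred [281.56817476  75.99942741] hole target [0.5979, 0.1247]
```

View pics/c13.png

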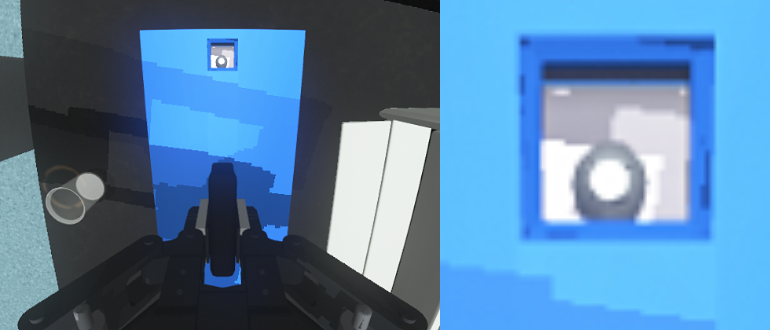

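The pin is visible inside the hole, at crop (610,180) against hole centre (617,140). That is consistent with a 1 mm correction. Lowering gently.

>>> drive_tool(
  targets=[
    {"gripper": 1,"dp": [-0.001,-0.001,0.006],"angular": [0,0,0]},
    {"gripper": 1,"dp": [-0.001,-0.001,0.012],"angular": [0,0,0]},
    {"gripper": 1,"dp": [-0.001,-0.001,0.018],"angular": [0,0,0]},
    {"gripper": 1,"dp": [-0.001,-0.001,0.022],"angular": [0,0,0]},
    {"gripper": 1,"dp": [-0.001,-0.001,0.026],"angular": [0,0,0]},
    {"gripper": 1,"dp": [-0.001,-0.001,0.029],"angular": [0,0,0]},
    {"gripper": 1,"dp": [-0.001,-0.001,0.029],"angular": [0,0,0]},
    {"gripper": 1,"dp": [-0.001,-0.001,0.029],"angular": [0,0,0]},
  ],
)

```text
t: 45.95
tool_pos: [0.6104, 0.0265, 0.1213]
orientation: [180.0, 0.0, 97.5]
contact_force: [-0.3, -0.5, -1.0]
gripper_width: 0.172
grip_force: 68.6
```

>>> drive_tool(
  targets=[
    {"gripper": 1,"dp": [0,0,0.002],"angular": [0,0,0]},
    {"gripper": 1,"dp": [0,0,0.004],"angular": [0,0,0]},
    {"gripper": 1,"dp": [0,0,0.005],"angular": [0,0,0]},
    {"gripper": 1,"dp": [0,0,0.005],"angular": [0,0,0]},
    {"gripper": 1,"dp": [0,0,0.005],"angular": [0,0,0]},
  ],
)

```text
t: 46.45
tool_pos: [0.6102, 0.0265, 0.1163]
orientation: [180.0, -0.0, 97.5]
contact_force: [-0.5, 0.0, -1.7]
gripper_width: 0.171
grip_force: 68.7
```

>>> drive_tool(
  targets=[
    {"gripper": 1,"dp": [0,0,0.001],"angular": [0,0,0]},
    {"gripper": 1,"dp": [0,0,0.0015],"angular": [0,0,0]},
    {"gripper": 1,"dp": [0,0,0.0015],"angular": [0,0,0]},
    {"gripper": -1,"dp": [0,0,0.001],"angular": [0,0,0]},
    {"gripper": -1,"dp": [0,0,0.001],"angular": [0,0,0]},
    {"gripper": -1,"dp": [0,0,0.001],"angular": [0,0,0]},
    {"gripper": -1,"dp": [0,0,0.001],"angular": [0,0,0]},
    {"gripper": -1,"dp": [0,0,0.001],"angular": [0,0,0]},
    {"gripper": -1,"dp": [0,0,0.001],"angular": [0,0,0]},
    {"gripper": -1,"dp": [0,0,-0.02],"angular": [0,0,0]},
    {"gripper": -1,"dp": [0,0,-0.06],"angular": [0,0,0]},
    {"gripper": -1,"dp": [0,0,-0.11],"angular": [0,0,0]},
    {"gripper": -1,"dp": [0,0,-0.15],"angular": [0,0,0]},
    {"gripper": -1,"dp": [0,0,-0.16],"angular": [0,0,0]},
    {"gripper": -1,"dp": [0,0,-0.16],"angular": [0,0,0]},
    {"gripper": -1,"dp": [0,0,-0.16],"angular": [0,0,0]},
  ],
)

```text
t: 48.05
tool_pos: [0.6093, 0.0265, 0.2745]
orientation: [-179.8, -0.0, 97.5]
contact_force: [0.2, -0.0, -0.3]
gripper_width: 1.0
grip_force: 0.0
```

```bash
python3 - <<'E'
from h import *
o=manip.get_obs();print(o["t"],o["tool_pos"],o["gripper_width"])
ci=manip.camera_info("wrist");im=manip.grab_frame("wrist");cv2.imwrite("pics/w14.png",im)
hsv=cv2.cvtColor(im,cv2.COLOR_BGR2HSV);m=cv2.inRange(hsv,(100,140,60),(130,255,255))
cs,h=cv2.findContours(m,cv2.RETR_CCOMP,cv2.CHAIN_APPROX_NONE)
for q,hh in zip(cs,h[0]):
    if hh[3]>=0 and cv2.contourArea(q)>60:
        r=cv2.minAreaRect(q.astype(np.float32));print("hole",np.round(r[0],1),np.round(r[1],1),onz(ci,r[0],.106).round(4))
k=max(cs,key=cv2.contourArea);b=cv2.boxPoints(cv2.minAreaRect(k.astype(np.float32)));print(b.round(0).tolist())
for c,s in [(cv2.minEnclosingCircle(k),0)]: pass
E
```

```text
48.05 [0.60932355 0.02650763 0.27446686] 0.9998781404688583
hole [284.5 274. ] [15. 14.] [ 0.6227 -0.0709  0.106 ]
hole [284.5 168.5] [15. 11.] [0.6066 0.0495 0.106 ]
hole [284.5  90.5] [17. 17.] [0.5967 0.1241 0.106 ]
hole [289.5  75. ] [75.  2.] [0.5995 0.1385 0.106 ]
[[207.0, 284.0], [213.0, 71.0], [335.0, 74.0], [330.0, 287.0]]
```

View pics/w14.png

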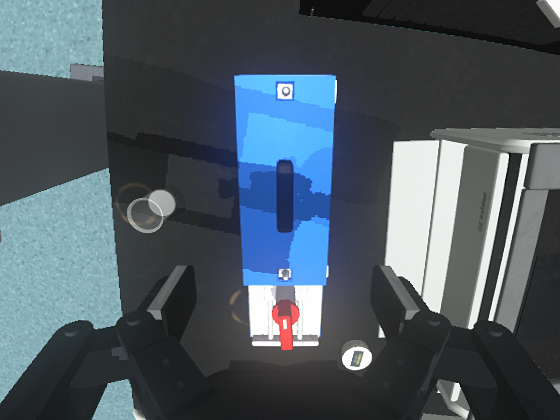

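The cover is seated: pins are centred in both holes at (285,90) and (285,274), within about 1 mm of the original hole positions, and the knob is tight along the bed. Handing in.

```bash
python3 -c "
from workcell import manip
print(manip.job_done())"
```

```text
the job is handed in; nothing more can be done
None
```

I handed the job in at about 48 s of the 208 s: both brown jars that were there stand in the bed between stop and jaw, the knob is turned tight, and the cover is back on its two pins; the judge gave no verdict.

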